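# Sort the chuck jaws back into their racks

### The arm

A 6-joint arm with a two-finger parallel gripper is mounted at the origin on a cart in front of the work surface, level with it; the furniture and walls round the work are solid. World frame = base frame: x ahead of the robot, y to its left, z up, the work surface at z = 0. Lengths are in mm, angles in rad, forces in N, time in s.
With the tool pointing down it reaches from about 400 to 825 mm from the base axis. Payload 7 kg.
Tool frame: the origin (TCP) lies between the finger pads; the fingertips stand 25 mm ahead of it and the grasp point (between the pads) lies 6 mm ahead of it (ctrl.tip_extent is the distance from the TCP to the fingertips, in mm); z points along the fingers, y is the line along which they close (so a half turn about z gives the same grasp; the last joint's range is limited). The gripper opens to 85 mm and grips with 20 to 120 N. Pads are 22 mm wide; open, the fingers measure 114 mm over their backs; the gripper's body (76 mm by 85 mm) begins 54 mm behind the grasp point. The pads swing forward as they close: fully open they stand 13 mm farther back than shut.
Start: joints at [-0.928, 0.359, 0.012, 0, -1.224, -0.288], TCP at [234.47, -632.945, 256.302] pointing down, gripper open.
Joint ranges: [-3.07, 3.07], [-1.43, 2.12], [-1.02, 1.25], [-3.03, 1.67], [-3.05, -0], [-3.03, 3.03]. Speed limits (rad/s): [2.39, 2.39, 3.01, 3.14, 3.14, 3.14].

### API

Orientations are given as a 3x3 rotation matrix whose columns are the frame's x, y, z axes.
In Python, from cell import ctrl, read_camera, workorder gives the robot as it stands.
- The arm moves only by the shell command python3 -m inch 'ROWS' [FORCE]. ROWS is JSON, a list of rows, each an object of numbers: "wx", "wy", "wz": the turn, a rotation vector about the tool's x, y, z in rad; "x", "y", "z": the shift along the tool's x, y, z in cm; "grip": the opening, from 0 (shut) to 1 (fully open). In form: [{"wx": .., "wy": .., "wz": .., "x": .., "y": .., "z": .., "grip": ..}, ...]. A call has exactly 10 rows; each row shifts and turns the commanded pose from where the row before left it, along the tool's axes as they then stand; what a row does not reach is not made up. A row lasts 1/12 s, in which the tool goes at most 41.7 mm and 7.16 degrees, less where a joint would pass 70% of its speed; a pose out of reach is approached as far as the arm can. A call is refused whole if a number of a shift passes 4.17 or a number of a turn 0.125, either way. A call with a gripper value outside its range is refused whole. The fingers move at their own pace and stop on an object; FORCE is the grip in N (left out, the last holds). Time passes only in rows, so rows that do not move let the fingers close, or fill a call up. It gives the time, the measured TCP pose, the force, the opening and the grip force at its end, in the units of the state.
- ctrl.observe(): the state, without advancing time (a new reading comes with each control period).
- read_camera(name): name is "scene" or "side" or "wrist"; returns a dict with "frame" (400x640x3 uint8, blue, green, red), "range_z" (400x640 float32, mm along the optical axis (not along the pixel's ray), 0 where there is no reading), "mtx" (3x3 intrinsics, pixels), "world_to_cam" (4x4, takes a point from world to camera coordinates). Camera axes: x right, y down, z forward; pixel columns grow to the right and rows downward; lengths in mm; the calibration is good to about 2 mm. A picture is of the moment at which its call begins.
- workorder.finish_job(): hands the job in; it is judged then, once.
The state is a dict: "clock": time; "joints": joint angles; "dq": joint speeds; "tau": joint torques, N m; "eef_pos": TCP position; "eef_rot": TCP orientation; "contact_force": force on the tool from outside, world axes, zero at the start; "wrist_torque": the same for the moment, N m; "opening": opening from 0.0 (shut) to 1.0 (fully open); "grasp_force": force on a finger pad.
Only numpy, scipy, OpenCV 4.12 (cv2) and the standard library are available. Lean on these libraries where they do the work, as an engineer would, in place of code of your own. Each camera call takes 0.05 s, during which the arm holds its last target. There are 200 camera calls.

### The job

Three chuck jaws still lie on the bench: sort each into the rack that already holds jaws of its own shape, pointed with pointed and square with square, so that both sets of three are complete. Every jaw must end right way up, its keyway fully down over an empty rail so that it lies flat on the rack floor, which means turning over the one that lies upside down; either end may face forward. Leave the jaws that are already stored and the other things on the bench where they are.

Things in the scene. Friction and masses are not known exactly. Their poses are not given: they have to be found in the camera images.
- rack_p: Rack of the pointed jaws: wooden tray fixed to the bench, 256 (x) by 130 mm (y), origin under its centre. Floor 8 mm and lip (8 mm thick) 18 mm above the bench. Three rails along y at x = -74, 0, +74 mm, each 12.5 wide, 72 long, 6.5 mm high, edges bevelled, take a jaw each by its keyway. The first two rails hold jaws.
- rack_s: Rack of the square jaws: wooden tray fixed to the bench, 256 (x) by 130 mm (y), origin under its centre. Floor 8 mm and lip (8 mm thick) 18 mm above the bench. Three rails along y at x = -74, 0, +74 mm, each 12.5 wide, 72 long, 6.5 mm high, edges bevelled, take a jaw each by its keyway. The third rail holds a jaw.
- rack_p_place2 (a point): Middle of the third (x = +74 mm) rail of its rack, at the height of the tray floor (the rail itself rises 6.5 mm above this point); axes as the rack's. Empty at the start.
- rack_s_place0 (a point): Middle of the first (x = -74 mm) rail of its rack, at the height of the tray floor (the rail itself rises 6.5 mm above this point); axes as the rack's. Empty at the start.
- rack_s_place1 (a point): Middle of the middle rail of its rack, at the height of the tray floor (the rail itself rises 6.5 mm above this point); axes as the rack's. Empty at the start.
- jaw_p3: Pointed chuck jaw: aluminium, 40 mm wide (y), 38 mm high (z); origin at the centre of its underside, x to the nose end, z out of the top (two 19 mm counterbores). Keyway 16 mm wide, 8 mm deep, along the underside. Square tail 40 mm behind the origin; sides straight to 22 mm ahead, then tapering to the nose 45 mm ahead. 0.3 kg. Lies upside down: keyway and origin on top, z down.
- jaw_s2: Square chuck jaw: aluminium, 40 mm wide (y), 38 mm high (z); origin at the centre of its underside, x to the nose end, z out of the top (two 19 mm counterbores). Keyway 16 mm wide, 8 mm deep, along the underside. Square ends 40 mm from the origin. 0.3 kg. Lies loose on the bench right way up.
- jaw_s3: Square chuck jaw: aluminium, 40 mm wide (y), 38 mm high (z); origin at the centre of its underside, x to the nose end, z out of the top (two 19 mm counterbores). Keyway 16 mm wide, 8 mm deep, along the underside. Square ends 40 mm from the origin. 0.3 kg. Lies loose on the bench right way up.
- jaw_p1: Pointed chuck jaw: aluminium, 40 mm wide (y), 38 mm high (z); origin at the centre of its underside, x to the nose end, z out of the top (two 19 mm counterbores). Keyway 16 mm wide, 8 mm deep, along the underside. Square tail 40 mm behind the origin; sides straight to 22 mm ahead, then tapering to the nose 45 mm ahead. 0.3 kg. Already stored on its rail, right way up; to be left alone.
- jaw_p2: Pointed chuck jaw: aluminium, 40 mm wide (y), 38 mm high (z); origin at the centre of its underside, x to the nose end, z out of the top (two 19 mm counterbores). Keyway 16 mm wide, 8 mm deep, along the underside. Square tail 40 mm behind the origin; sides straight to 22 mm ahead, then tapering to the nose 45 mm ahead. 0.3 kg. Already stored on its rail, right way up; to be left alone.
- jaw_s1: Square chuck jaw: aluminium, 40 mm wide (y), 38 mm high (z); origin at the centre of its underside, x to the nose end, z out of the top (two 19 mm counterbores). Keyway 16 mm wide, 8 mm deep, along the underside. Square ends 40 mm from the origin. 0.3 kg. Already stored on its rail, right way up; to be left alone.
- hex_key: Bystander: black hex key, 40x114x8 mm, lying near the front edge of the bench.
- oil_bottle: Bystander: small yellow oil bottle with red tip, 43 mm across, 118 mm high, standing.
- spanner: Bystander: steel spanner 37x178x10 mm, lying behind the jaws.

How it is judged:
By the outcome, as a careful person would: the job done as asked, in the order asked, and still so for the second after the job is handed in, with the robot touching nothing.
It also fails if it takes over 72 s, if anything falls off the work surface, if the arm or the gripper's body presses on something with over 40 N, if the wrist force passes 120 N, or if a joint passes its speed limit or range.

## Working session

There is one attempt and no reset: what is moved stays moved. The work goes in short steps, Python scripts to look and compute and a shell command to move; the robot and the scene stay as the last step left them, time stands still between calls to the robot, and variables do not carry over. Pictures are saved under pics/ and viewed, at most 10 in all, crops included, and the job is handed in when it is done.

```bash
ls; mkdir -p pics; cat > h.py <<'E'
import numpy as np, cv2
from cell import ctrl, read_camera, workorder
def snap(cam,fn=None):
    d=read_camera(cam)
    if fn: cv2.imwrite('pics/'+fn,d['frame'])
    return d
def world(d):
    K=d['mtx'];z=d['range_z'].astype(float);v,u=np.mgrid[:z.shape[0],:z.shape[1]]
    P=np.stack([(u-K[0,2])/K[0,0]*z,(v-K[1,2])/K[1,1]*z,z],-1)
    T=np.linalg.inv(d['world_to_cam']);W=P@T[:3,:3].T+T[:3,3];W[z==0]=np.nan
    return W
E
python3 - <<'E'
from h import *
d=snap('scene','a.png');np.save('sc.npy',world(d));print(d['world_to_cam'])
d=snap('side','b.png');np.save('si.npy',world(d));print(d['world_to_cam'])
s=ctrl.observe();print(s['clock'],s['eef_rot'],s['contact_force'])
E
```

```text
pics
[[-8.02875408e-01 -5.96101971e-01  7.31575767e-03  4.13560644e+02]
 [-2.64557343e-01  3.45275111e-01 -9.00441286e-01  2.45582836e+02]
 [ 5.34228876e-01 -7.24877602e-01 -4.34916049e-01  1.01121459e+03]
 [ 0.00000000e+00  0.00000000e+00  0.00000000e+00  1.00000000e+00]]
[[ 8.40583461e-01 -5.41443522e-01  1.60735218e-02 -5.16660471e+02]
 [-1.78902889e-01 -3.05507911e-01 -9.35231882e-01  1.25497378e+02]
 [ 5.11285832e-01  7.83264852e-01 -3.53670708e-01  1.23783635e+03]
 [ 0.00000000e+00  0.00000000e+00  0.00000000e+00  1.00000000e+00]]
0.1 [[-9.37739163e-01 -3.47339609e-01 -6.76976829e-04]
 [-3.47340240e-01  9.37738099e-01  1.41962094e-03]
 [ 1.41736383e-04  1.56637545e-03 -9.99998763e-01]] [-0.26430005 -0.3896311   0.08662441]
```

View pics/a.png

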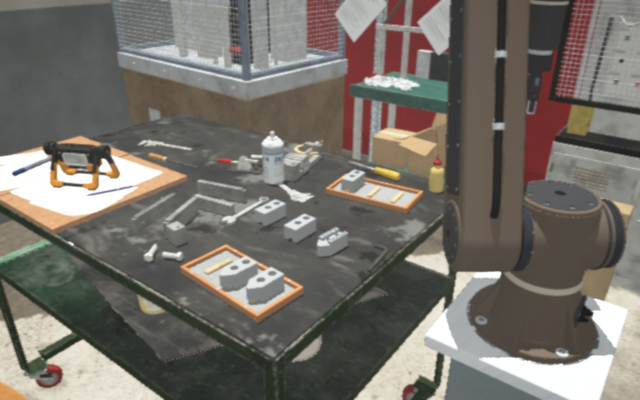

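View pics/b.png

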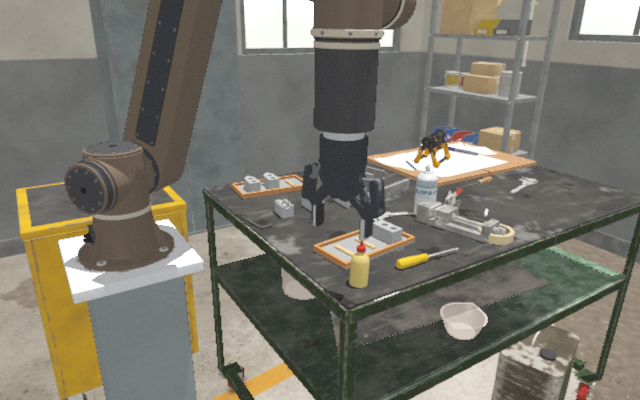

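The scene view shows rack_p at about (240,278) with two pointed jaws, rack_s at about (375,190) with one square jaw, and the loose jaws at about (270,210), (300,227) and (332,241). The last one has a keyway on top, so it looks like jaw_p3. The side view shows rack_s near (365,245), with the gripper above it.

```bash
python3 - <<'E'
from h import *
A=np.load('sc.npy');fa=cv2.imread('pics/a.png')
B=np.load('si.npy');fb=cv2.imread('pics/b.png')
# crop zoom
cv2.imwrite('pics/c.png',cv2.resize(fa[160:320,170:450],None,fx=2.8,fy=2.8,interpolation=cv2.INTER_CUBIC))
from scipy import ndimage as nd
for n,W in(('sc',A),('si',B)):
    ok=(W[...,0]>250)&(W[...,0]<850)&(abs(W[...,1])<750)
    g=ok&(W[...,2]>-10)&(W[...,2]<5);print(n,'bench z',np.median(W[g][:,2]))
    m=ok&(W[...,2]>27)&(W[...,2]<60)
    L,k=nd.label(m)
    for i in range(1,k+1):
        p=W[L==i]
        if len(p)<60: continue
        t=p[p[:,2]>np.percentile(p[:,2],90)-4]
        r=cv2.minAreaRect(t[:,:2].astype(np.float32))
        v,u=np.argwhere(L==i).mean(0)
        print(n,'px',int(u),int(v),len(p),'ztop',t[:,2].mean().round(1),'rect',np.round(r[0],1),np.round(r[1],1),round(r[2],1))
# racks: orange mask
for n,W,f in(('sc',A,fa),('si',B,fb)):
    hsv=cv2.cvtColor(f,cv2.COLOR_BGR2HSV)
    m=(hsv[...,0]<20)&(hsv[...,1]>110)&(hsv[...,2]>90)&(W[...,2]>5)&(W[...,2]<25)&(W[...,0]>200)&(W[...,0]<900)
    L,k=nd.label(m,np.ones((3,3)))
    for i in range(1,k+1):
        p=W[L==i]
        if len(p)<60: continue
        r=cv2.minAreaRect(p[:,:2].astype(np.float32))
        v,u=np.argwhere(L==i).mean(0)
        print(n,'rack px',int(u),int(v),len(p),'z',np.percentile(p[:,2],95).round(1),np.round(r[0],1),np.round(r[1],1),round(r[2],1))
E
```

```text
sc bench z 2.0522133144807526
sc px 289 165 493 ztop 55.7 rect [ 825.1 -258.1] [ 48.9 161.6] 0.5
sc px 352 178 287 ztop 48.6 rect [ 620.4 -305.1] [44.8 88. ] 7.5
sc px 435 179 145 ztop 56.7 rect [ 415.4 -436.8] [41.8 25. ] 18.8
sc px 239 190 78 ztop 41.4 rect [833.8 -36.5] [29.9 21.6] 5.0
sc px 222 203 142 ztop 38.4 rect [814.   48.3] [66.  19.3] 7.7
sc px 269 208 339 ztop 40.3 rect [692.8  -7.8] [82.5 41.6] 88.3
sc px 173 224 387 ztop 47.5 rect [819.2 210.5] [46.7 98.5] 56.9
sc px 298 223 376 ztop 40.4 rect [576.4  10.6] [83.7 41.9] 88.1
sc px 330 237 389 ztop 40.4 rect [472.2  11.8] [63.3 42.9] 83.5
sc px 237 270 675 ztop 48.2 rect [546.8 261.1] [87.4 45. ] 84.6
sc px 263 282 722 ztop 48.3 rect [472.7 261.4] [85.8 42. ] 85.3
si bench z -2.0261264186806898
si px 270 178 140 ztop 43.8 rect [543.6 257.7] [83.2 39.8] 80.7
si px 251 181 148 ztop 44.0 rect [468.4 256.4] [95.5 39.1] 84.7
si px 432 209 527 ztop 51.6 rect [ 827.4 -269.2] [ 57.4 139.9] 14.7
si px 283 204 136 ztop 35.9 rect [467.2   7.2] [62.8 39.7] 85.1
si px 386 228 329 ztop 43.9 rect [ 619.1 -308.3] [42.9 84.8] 6.0
si px 358 269 244 ztop 56.2 rect [ 407.  -464.6] [20.5 41.5] 47.4
sc rack px 377 195 612 z 22.1 [ 550.6 -318.8] [258.7 165.9] 7.0
sc rack px 240 286 1115 z 21.8 [546.9 255.9] [131.4 261. ] 85.0
si rack px 263 189 261 z 17.0 [525.7 249.4] [134.  227.9] 83.3
si rack px 333 248 359 z 17.6 [ 467.3 -281.2] [209.3 103.1] 46.5
si rack px 392 245 219 z 17.3 [ 594.8 -364.4] [183.1  40. ] 17.7
```

View pics/c.png

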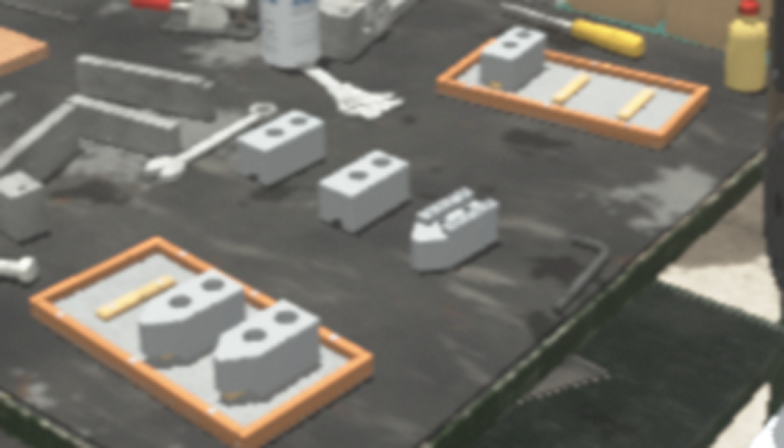

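The crop confirms it. jaw_p3 is at (455,235) in the crop, upside down, with its nose towards +y. The empty rails are at (135,298) in rack_p, and at (572,88) and (637,103) in rack_s.

```bash
cat >> h.py <<'E'
from scipy.spatial.transform import Rotation as Ro
def Rt(yaw_y,tilt=0):
    "tool down with closing axis at yaw_y deg; tilt (deg) about that closing axis (tool y)"
    a=np.radians(yaw_y);y=np.array([np.cos(a),np.sin(a),0]);z=np.array([0,0,-1.]);x=np.cross(y,z)
    return np.stack([x,y,z],1)@Ro.from_rotvec([0,np.radians(tilt),0]).as_matrix()
def togo(p,R=None,s=None):
    "print remaining move in tool axes (cm) and rotation vector"
    s=s or ctrl.observe();E=np.array(s['eef_rot']);d=E.T@(np.array(p)-s['eef_pos'])/10
    w=Ro.from_matrix(E.T@R).as_rotvec() if R is not None else np.zeros(3)
    print('shift cm',d.round(2),'turn',w.round(3));return d,w
def rows(p,R,n):
    d,w=togo(p,R);s=ctrl.observe();E=np.array(s['eef_rot']);D=(np.array(p)-s['eef_pos'])/10
    for k in range(n):
        print((E.T@D/n).round(2),(w/n).round(3)); E=E@Ro.from_rotvec(w/n).as_matrix()
E
python3 - <<'E'
from h import *
d=read_camera('wrist');T=np.linalg.inv(d['world_to_cam']);s=ctrl.observe();E=np.array(s['eef_rot'])
print('cam in tool',E.T@(T[:3,3]-s['eef_pos']),'\n',E.T@T[:3,:3],d['mtx'])
rows([550,-270,270],Rt(187),11)
E
```

```text
cam in tool [  73.88880844    0.870661   -117.84562986] 
 [[-7.34345266e-04 -9.56698795e-01 -2.91078815e-01]
 [ 9.99999632e-01 -5.73738448e-04 -6.37113058e-04]
 [ 4.42522187e-04 -2.91079176e-01  9.56698865e-01]] [[281.83185792   0.         321.98287946]
 [  0.         281.83185792 199.58851681]
 [  0.           0.           1.        ]]
shift cm [-42.2   23.04  -1.42] turn [ 1.000e-03  1.000e-03 -1.338e+00]
[-3.84  2.09 -0.13] [ 0.     0.    -0.122]
[-4.06  1.61 -0.13] [ 0.     0.    -0.122]
[-4.23  1.11 -0.13] [ 0.     0.    -0.122]
[-4.33  0.59 -0.13] [ 0.     0.    -0.122]
[-4.37  0.06 -0.13] [ 0.     0.    -0.122]
[-4.35 -0.47 -0.13] [ 0.     0.    -0.122]
[-4.26 -1.   -0.13] [ 0.     0.    -0.122]
[-4.1  -1.51 -0.13] [ 0.     0.    -0.122]
[-3.89 -1.99 -0.13] [ 0.     0.    -0.122]
[-3.62 -2.45 -0.13] [ 0.     0.    -0.122]
[-3.3  -2.87 -0.13] [ 0.     0.    -0.122]
```

```bash
python3 -m inch '[{"x":-3.7,"y":2,"wz":-0.122},{"x":-3.8,"y":1.5,"wz":-0.122},{"x":-4,"y":1.1,"wz":-0.122},{"x":-4.1,"y":0.6,"wz":-0.122},{"x":-4.1,"y":0,"wz":-0.122},{"x":-4.1,"y":-0.5,"wz":-0.122},{"x":-4,"y":-1,"wz":-0.122},{"x":-3.8,"y":-1.5,"wz":-0.122},{"x":-3.6,"y":-2,"wz":-0.122},{"x":-3.3,"y":-2.4,"wz":-0.122}]' 60
python3 - <<'E'
from h import *
togo([550,-290,270],Rt(187))
d=snap('wrist','w1.png');np.save('w1.npy',world(d))
E
```

```text
shift cm [-41.5   21.17  -1.42] turn [ 1.000e-03  1.000e-03 -1.338e+00]schema error: expected keys wx, wy, wz, x, y, z, grip
```

View pics/w1.png

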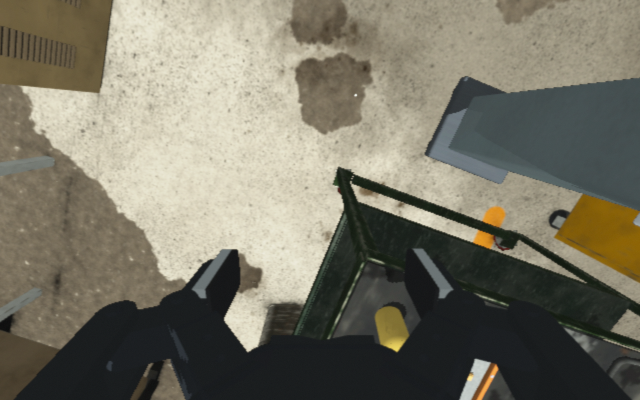

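The wrist picture shows the fingers at the bottom, rows 250 and below, so the clear view is on the tool's +x side. The move was refused because every row must carry all the keys.

```bash
python3 -m inch '[{"x":-3.7,"y":2.1,"z":0,"wx":0,"wy":0,"wz":-0.122,"grip":1},{"x":-3.9,"y":1.6,"z":0,"wx":0,"wy":0,"wz":-0.122,"grip":1},{"x":-4,"y":1.1,"z":0,"wx":0,"wy":0,"wz":-0.122,"grip":1},{"x":-4.1,"y":0.6,"z":0,"wx":0,"wy":0,"wz":-0.122,"grip":1},{"x":-4.1,"y":0,"z":0,"wx":0,"wy":0,"wz":-0.122,"grip":1},{"x":-4.1,"y":-0.5,"z":0,"wx":0,"wy":0,"wz":-0.122,"grip":1},{"x":-4,"y":-1,"z":0,"wx":0,"wy":0,"wz":-0.122,"grip":1},{"x":-3.9,"y":-1.5,"z":0,"wx":0,"wy":0,"wz":-0.122,"grip":1},{"x":-3.7,"y":-2,"z":0,"wx":0,"wy":0,"wz":-0.122,"grip":1},{"x":-3.4,"y":-2.4,"z":0,"wx":0,"wy":0,"wz":-0.122,"grip":1}]' 60
python3 - <<'E'
from h import *
togo([550,-240,270],Rt(187))
E
```

```text
clock: 1.03
eef_pos: [508.7, -319.2, 256.5]
eef_rot: [[0.01, -1.0, 0.0], [-1.0, -0.01, -0.0], [0.0, -0.0, -1.0]]
contact_force: [1.2, -1.3, 0.0]
opening: 0.994
grasp_force: 0.0
shift cm [-7.87 -4.21 -1.35] turn [-0.    -0.    -0.112]
```

```bash
python3 -m inch '[{"x":-2,"y":-1,"z":-0.3,"wx":0,"wy":0,"wz":-0.112,"grip":1},{"x":-2,"y":-1.2,"z":-0.3,"wx":0,"wy":0,"wz":0,"grip":1},{"x":-2,"y":-1.2,"z":-0.3,"wx":0,"wy":0,"wz":0,"grip":1},{"x":-2,"y":-1.2,"z":-0.3,"wx":0,"wy":0,"wz":0,"grip":1},{"x":0,"y":0,"z":0,"wx":0,"wy":0,"wz":0,"grip":1},{"x":0,"y":0,"z":0,"wx":0,"wy":0,"wz":0,"grip":1},{"x":0,"y":0,"z":0,"wx":0,"wy":0,"wz":0,"grip":1},{"x":0,"y":0,"z":0,"wx":0,"wy":0,"wz":0,"grip":1},{"x":0,"y":0,"z":0,"wx":0,"wy":0,"wz":0,"grip":1},{"x":0,"y":0,"z":0,"wx":0,"wy":0,"wz":0,"grip":1}]'
python3 - <<'E'
from h import *
togo([550,-240,270],Rt(187))
d=snap('wrist','w2.png');np.save('w2.npy',world(d))
E
```

```text
clock: 1.87
eef_pos: [546.1, -237.9, 268.2]
eef_rot: [[0.115, -0.993, -0.0], [-0.993, -0.115, 0.0], [-0.0, 0.0, -1.0]]
contact_force: [-0.1, 0.1, 0.1]
opening: 0.999
grasp_force: 0.0
shift cm [ 0.25 -0.37 -0.18] turn [ 0.     0.    -0.007]
```

View pics/w2.png

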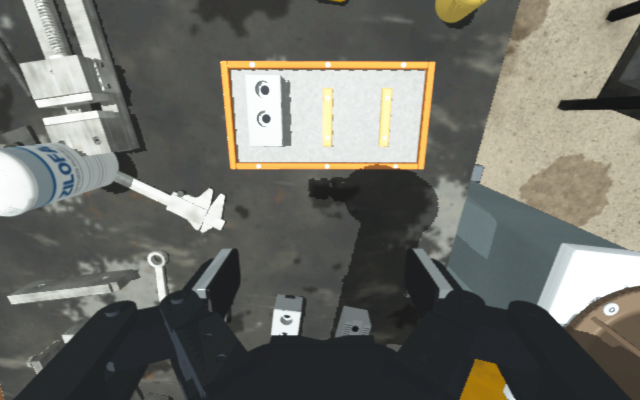

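The wrist view shows rack_s cleanly, with its stored jaw at (265,110) and the empty rails at (328,117) and (386,117). I'll measure the rails and the rack outline.

```bash
cat >> h.py <<'E'
from scipy import ndimage as nd
def onplane(d,uv,z):
    K=d['mtx'];T=np.linalg.inv(d['world_to_cam']);uv=np.atleast_2d(uv).astype(float)
    r=np.c_[(uv[:,0]-K[0,2])/K[0,0],(uv[:,1]-K[1,2])/K[1,1],np.ones(len(uv))]@T[:3,:3].T
    return T[:3,3]+r*((z-T[2,3])/r[:,2])[:,None]
def rect(p):
    (c,s,a)=cv2.minAreaRect(p[:,:2].astype(np.float32))
    if s[0]<s[1]: a-=90;s=s[::-1]
    return np.round(c,1),np.round(s,1),round((a)%180,1)
def rails(d):
    h=cv2.cvtColor(d['frame'],cv2.COLOR_BGR2HSV);W=world(d)
    for nm,m,z,k in(('rail',(h[...,0]>19)&(h[...,0]<35)&(h[...,1]>80),14.5,60),('lip',(h[...,0]<=18)&(h[...,1]>140),18,500)):
        m=m&(h[...,2]>90)&(W[...,2]>2)&(W[...,2]<28);L,n=nd.label(m)
        for i in range(1,n+1):
            q=np.argwhere(L==i)[:,::-1]
            if len(q)<k: continue
            print(nm,q.mean(0).astype(int),len(q),'plane',*rect(onplane(d,q,z)),'depth',np.median(W[L==i],0).round(1))
def jaws(d,lo=27,hi=62):
    W=world(d);L,n=nd.label((W[...,2]>lo)&(W[...,2]<hi))
    for i in range(1,n+1):
        p=W[L==i]
        if not 300<len(p)<20000: continue
        zt=np.percentile(p[:,2],80);m=(L==i)&(abs(W[...,2]-zt)<4)
        print('jaw',np.argwhere(m)[:,::-1].mean(0).astype(int),m.sum(),'ztop',zt.round(1),*rect(W[m]))
E
python3 - <<'E'
from h import *
d=snap('wrist');rails(d);jaws(d)
E
```

```text
rail [445  12] 297 plane [ 424.5 -437.4] [38.4 15.4] 158.9 depth [ 428.3 -435.7   15.3]
rail [229 102] 539 plane [ 663.9 -294.9] [129.9  32.4] 90.7 depth [ 670.2 -316.2   18.3]
rail [289  63] 281 plane [ 599.5 -363.5] [84.2  4.4] 6.5 depth [ 600.  -363.3   18.4]
rail [365  63] 348 plane [ 509.8 -373.8] [84.4  4.4] 6.5 depth [ 509.7 -373.2   18.2]
rail [415  64] 97 plane [ 448.5 -380.8] [25.4  4.4] 6.5 depth [ 450.5 -379.8   18.2]
rail [426 113] 441 plane [ 423.6 -320.6] [127.5   5.6] 96.5 depth [ 425.9 -327.    18.3]
rail [330 118] 119 plane [ 546.6 -306.9] [70.7 10.5] 94.7 depth [ 543.3 -303.6   13.6]
rail [381 119] 130 plane [ 477.4 -314.2] [69.9 10.4] 100.4 depth [ 479.5 -312.1   14.2]
rail [246 165] 66 plane [ 646.9 -234.2] [25.5  4. ] 6.6 depth [ 645.2 -235.3   18.5]
rail [292 164] 173 plane [ 586.2 -241.8] [83.7  2.7] 6.6 depth [ 585.1 -243.    18.5]
rail [348 165] 135 plane [ 511.6 -249.7] [53.1  4. ] 6.6 depth [ 512.2 -250.4   18.2]
rail [406 165] 66 plane [ 435.  -258.5] [24.3  4. ] 6.6 depth [ 437.5 -258.8   18.4]
lip [397 136] 501 plane [ 487.1 -313.9] [127.4 119.3] 96.6 depth [ 439.1 -264.8   17.6]
jaw [56 80] 2741 ztop 53.8 [ 847.9 -311.8] [67.6 46.1] 14.3
jaw [465   4] 81 ztop 55.0 [ 419.9 -433.5] [25.8  5.2] 177.7
jaw [263 110] 2107 ztop 46.8 [ 622.1 -306. ] [79.7 40.4] 96.0
jaw [ 79 136] 2356 ztop 53.5 [ 828.1 -234.7] [91.4 67.6] 106.0
jaw [ 61 292] 1052 ztop 40.7 [895.6 -25. ] [160.9  15.9] 13.9
jaw [284 321] 585 ztop 38.5 [575.4  -8.6] [48.2 40. ] 88.5
jaw [354 328] 231 ztop 38.1 [469.4  -6.6] [40.7 29.1] 174.9
jaw [622 357] 359 ztop 53.9 [ 76.5 -16.5] [74.3 24.4] 78.3
```

```bash
cat >> h.py <<'E'
def rack(d,c,tol=170):
    h=cv2.cvtColor(d['frame'],cv2.COLOR_BGR2HSV);W=world(d)
    near=np.hypot(W[...,0]-c[0],W[...,1]-c[1])<tol
    m=near&(h[...,0]<35)&(h[...,1]>80)&(h[...,2]>70)&(W[...,2]>14)&(W[...,2]<22)
    q=onplane(d,np.argwhere(m)[:,::-1],18);r=rect(q);a=np.radians(r[2] if r[2]<90 else r[2]-180)
    print('rack',r,m.sum());e=np.array([np.cos(a),np.sin(a)])
    for k in(-74,0,74): print(k,(r[0]+k*e).round(1))
    # rails: light-yellow in the tray, in rack coordinates, inside
    n=np.array([-e[1],e[0]]);m=near&(h[...,0]>15)&(h[...,0]<35)&(h[...,1]>50)&(h[...,2]>110)
    q=onplane(d,np.argwhere(m)[:,::-1],14.5)[:,:2]-r[0];x,y=q@e,q@n
    for k in(-74,0,74):
        s=(abs(x-k)<16)&(abs(y)<44)
        if s.sum()>50: print('rail',k,s.sum(),'x',np.percentile(x[s],[2,98]).round(1),'y',np.percentile(y[s],[2,98]).round(1))
E
python3 - <<'E'
from h import *
d=snap('wrist');rack(d,(547,-310))
togo([610,-10+80,240],Rt(178))
E
```

```text
rack (array([ 552. , -338.3]), array([255.4, 190.8]), 6.6) 4190
-74 [ 478.5 -346.8]
0 [ 552.  -338.3]
74 [ 625.5 -329.8]
rail -74 539 x [-86.9 -60.4] y [-32.5  41.9]
rail 0 517 x [-14.5  14.3] y [-33.6  41.8]
rail 74 175 x [58.8 87.9] y [-33.7 -24.9]
shift cm [-29.83  -9.87   2.82] turn [ 0.   -0.    0.15]
```

```bash
python3 - <<'E'
s=open('h.py').read()
s=s.replace("def rack(d,c,tol=170):","def rack(d,c,yaw):").replace("near=np.hypot(W[...,0]-c[0],W[...,1]-c[1])<tol","t=np.radians(yaw);X=W[...,0]-c[0];Y=W[...,1]-c[1];near=(abs(X*np.cos(t)+Y*np.sin(t))<137)&(abs(-X*np.sin(t)+Y*np.cos(t))<74)").replace("s=(abs(x-k)<16)","s=(abs(x-k)<12)").replace("(h[...,1]>50)","(h[...,1]>80)")
open('h.py','w').write(s)
E
python3 - <<'E'
from h import *
d=snap('wrist');rack(d,(548,-310),6.5)
E
```

```text
rack (array([ 548.5, -307.2]), array([255.5, 128.5]), 6.6) 4197
-74 [ 475.  -315.7]
0 [ 548.5 -307.2]
74 [ 622.  -298.7]
rail -74 172 x [-80.  -67.9] y [-32.3  34.6]
rail 0 113 x [-6.9  4.3] y [-34.6  34.6]
```

```bash
python3 -m inch '[{"x":-3.8,"y":-1.0,"z":0,"wx":0,"wy":0,"wz":0.075,"grip":1},{"x":-3.8,"y":-0.8,"z":0,"wx":0,"wy":0,"wz":0.075,"grip":1},{"x":-3.8,"y":-0.7,"z":0,"wx":0,"wy":0,"wz":0,"grip":1},{"x":-3.8,"y":-0.7,"z":0,"wx":0,"wy":0,"wz":0,"grip":1},{"x":-3.8,"y":-0.7,"z":0,"wx":0,"wy":0,"wz":0,"grip":1},{"x":-3.8,"y":-0.7,"z":0,"wx":0,"wy":0,"wz":0,"grip":1},{"x":-3.8,"y":-0.7,"z":0,"wx":0,"wy":0,"wz":0,"grip":1},{"x":-3.6,"y":-0.4,"z":0,"wx":0,"wy":0,"wz":0,"grip":1},{"x":0,"y":0,"z":0,"wx":0,"wy":0,"wz":0,"grip":1},{"x":0,"y":0,"z":0,"wx":0,"wy":0,"wz":0,"grip":1}]'
python3 - <<'E'
from h import *
d=snap('wrist','w3.png');jaws(d)
E
```

```text
clock: 2.9
eef_pos: [605.2, 66.5, 267.9]
eef_rot: [[-0.031, -1.0, -0.001], [-1.0, 0.031, -0.0], [0.0, 0.001, -1.0]]
contact_force: [-0.2, -0.5, 0.5]
opening: 1.001
grasp_force: 0.0
jaw [246 113] 2010 ztop 38.9 [692.7  -9.6] [80.1 40.6] 86.7
jaw [ 70 106] 1790 ztop 40.9 [895.3 -24.6] [160.5  15.2] 14.0
jaw [345 126] 1884 ztop 38.8 [575.4   9.2] [79.3 39.6] 88.3
jaw [432 124] 1167 ztop 38.4 [470.7  10.6] [62.  40.9] 84.2
jaw [130 168] 1320 ztop 37.0 [846.3  51.3] [130.7  16.1] 8.0
jaw [137 246] 1432 ztop 46.4 [853.4 157.2] [154.9  47.2] 122.9
jaw [ 80 256] 1285 ztop 44.2 [935.1 172.3] [148.1  16.9] 102.5
jaw [366 304] 1112 ztop 46.5 [548.1 259.9] [84.6 40.4] 83.5
jaw [410 313] 308 ztop 46.5 [487.  269.1] [64.  20.2] 114.8
```

View pics/w3.png

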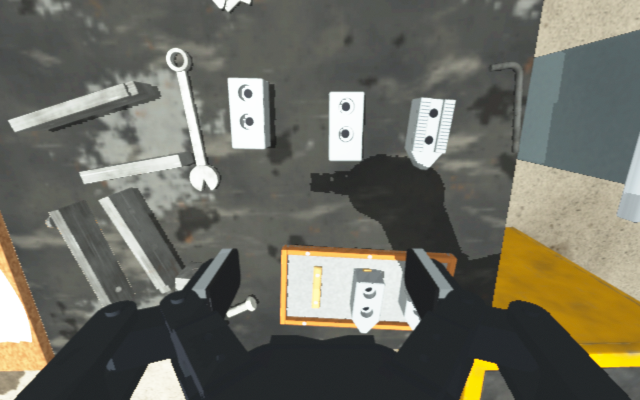

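The wrist view shows square jaws at (249,113) and (346,126) and the upside-down pointed jaw at (432,130). All three are at the expected heights and sizes. I'll pick the nearer square jaw first.

```bash
python3 - <<'E'
from h import *
togo([575.4,9.2,100],Rt(178.3))
E
```

```text
shift cm [ 5.69  2.77 16.8 ] turn [ 0.001 -0.    -0.003]
```

```bash
python3 -m inch '[{"x":1.9,"y":0.9,"z":2,"wx":0,"wy":0,"wz":0,"grip":0.72},{"x":1.9,"y":0.9,"z":3,"wx":0,"wy":0,"wz":0,"grip":0.72},{"x":1.9,"y":0.97,"z":3,"wx":0,"wy":0,"wz":0,"grip":0.72},{"x":0,"y":0,"z":4,"wx":0,"wy":0,"wz":0,"grip":0.72},{"x":0,"y":0,"z":4,"wx":0,"wy":0,"wz":0,"grip":0.72},{"x":0,"y":0,"z":3,"wx":0,"wy":0,"wz":0,"grip":0.72},{"x":0,"y":0,"z":2.5,"wx":0,"wy":0,"wz":0,"grip":0.72},{"x":0,"y":0,"z":1.4,"wx":0,"wy":0,"wz":0,"grip":0.72},{"x":0,"y":0,"z":0.5,"wx":0,"wy":0,"wz":0,"grip":0.72},{"x":0,"y":0,"z":0,"wx":0,"wy":0,"wz":0,"grip":0.72}]'
python3 - <<'E'
from h import *
togo([575.4,9.2,34],Rt(178.3))
E
```

```text
clock: 3.78
eef_pos: [574.7, 7.2, 33.3]
eef_rot: [[-0.036, -0.999, -0.002], [-0.999, 0.036, -0.001], [0.001, 0.002, -1.0]]
contact_force: [-0.0, -0.9, 0.3]
opening: 0.721
grasp_force: 0.0
shift cm [-0.21 -0.06 -0.07] turn [ 0.002 -0.001 -0.006]
```

Excellent: close and lift.

```bash
python3 -m inch '[{"x":-0.2,"y":-0.05,"z":0,"wx":0,"wy":0,"wz":0,"grip":0},{"x":0,"y":0,"z":0,"wx":0,"wy":0,"wz":0,"grip":0},{"x":0,"y":0,"z":0,"wx":0,"wy":0,"wz":0,"grip":0},{"x":0,"y":0,"z":0,"wx":0,"wy":0,"wz":0,"grip":0},{"x":0,"y":0,"z":0,"wx":0,"wy":0,"wz":0,"grip":0},{"x":0,"y":0,"z":0,"wx":0,"wy":0,"wz":0,"grip":0},{"x":0,"y":0,"z":-1,"wx":0,"wy":0,"wz":0,"grip":0},{"x":0,"y":0,"z":-2,"wx":0,"wy":0,"wz":0,"grip":0},{"x":0,"y":0,"z":-3,"wx":0,"wy":0,"wz":0,"grip":0},{"x":0,"y":0,"z":-3,"wx":0,"wy":0,"wz":0,"grip":0}]' 60
python3 - <<'E'
from h import *
s=ctrl.observe();print(s['contact_force'],s['grasp_force'])
togo([475.,-315.7,110],Rt(186.6))
d=snap('wrist','w4.png');jaws(d,90,140)
E
```

```text
clock: 4.62
eef_pos: [575.0, 10.3, 125.2]
eef_rot: [[-0.034, -0.999, -0.002], [-0.999, 0.034, -0.0], [0.001, 0.002, -1.0]]
contact_force: [-0.2, 0.1, -2.1]
opening: 0.459
grasp_force: 61.1
[-0.17410239  0.07369052 -2.14890568] 61.05369687080383
shift cm [32.92  8.88  1.55] turn [ 0.002 -0.    -0.149]
jaw [321 262] 11031 ztop 128.0 [575.1   7.2] [77.9 66.7] 88.0
```

```bash
python3 -m inch '[{"x":0,"y":0,"z":0.3,"wx":0,"wy":0,"wz":-0.075,"grip":0},{"x":0,"y":0,"z":0.3,"wx":0,"wy":0,"wz":-0.074,"grip":0},{"x":3.9,"y":1.7,"z":0,"wx":0,"wy":0,"wz":0,"grip":0},{"x":3.9,"y":1.7,"z":0,"wx":0,"wy":0,"wz":0,"grip":0},{"x":3.9,"y":1.7,"z":0,"wx":0,"wy":0,"wz":0,"grip":0},{"x":3.9,"y":1.7,"z":0,"wx":0,"wy":0,"wz":0,"grip":0},{"x":3.9,"y":1.7,"z":0,"wx":0,"wy":0,"wz":0,"grip":0},{"x":3.9,"y":1.7,"z":0,"wx":0,"wy":0,"wz":0,"grip":0},{"x":3.9,"y":1.7,"z":0,"wx":0,"wy":0,"wz":0,"grip":0},{"x":3.9,"y":1.7,"z":0.9,"wx":0,"wy":0,"wz":0,"grip":0}]'
python3 -m inch '[{"x":0,"y":0,"z":0,"wx":0,"wy":0,"wz":0,"grip":0},{"x":0,"y":0,"z":0.5,"wx":0,"wy":0,"wz":0,"grip":0},{"x":0,"y":0,"z":0.5,"wx":0,"wy":0,"wz":0,"grip":0},{"x":0,"y":0,"z":0.5,"wx":0,"wy":0,"wz":0,"grip":0},{"x":0,"y":0,"z":0.5,"wx":0,"wy":0,"wz":0,"grip":0},{"x":0,"y":0,"z":0.5,"wx":0,"wy":0,"wz":0,"grip":0},{"x":0,"y":0,"z":0,"wx":0,"wy":0,"wz":0,"grip":0},{"x":0,"y":0,"z":0,"wx":0,"wy":0,"wz":0,"grip":0},{"x":0,"y":0,"z":0,"wx":0,"wy":0,"wz":0,"grip":0},{"x":0,"y":0,"z":0,"wx":0,"wy":0,"wz":0,"grip":0}]'
python3 - <<'E'
from h import *
togo([475.,-315.7,42],Rt(186.6))
d=snap('wrist','w5.png');rack(d,(548,-307),6.5)
E
```

```text
clock: 5.5
eef_pos: [479.0, -309.5, 111.7]
eef_rot: [[0.115, -0.993, 0.003], [-0.993, -0.115, -0.001], [0.001, -0.003, -1.0]]
contact_force: [1.7, 0.3, -2.8]
opening: 0.457
grasp_force: 61.2
clock: 6.33
eef_pos: [479.4, -307.3, 84.9]
eef_rot: [[0.115, -0.993, 0.0], [-0.993, -0.115, -0.0], [0.0, -0.0, -1.0]]
contact_force: [-0.4, -0.1, -1.5]
opening: 0.46
grasp_force: 61.3
shift cm [0.78 0.53 4.29] turn [-0. -0.  0.]
rack (array([ 548.1, -307.6]), array([255.6, 129.2]), 6.6) 10258
-74 [ 474.6 -316.1]
0 [ 548.1 -307.6]
74 [ 621.6 -299.1]
rail -74 220 x [-80.2 -68.7] y [-35.7 -24.7]
rail 0 656 x [-8.1  4.4] y [-35.7  34.3]
```

View pics/w5.png

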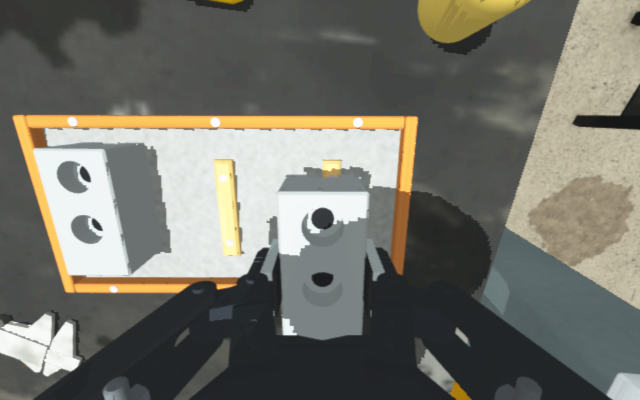

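The picture shows the held jaw above the last rail, whose visible end is at (332,165). It is still a few mm towards +x of the rail, so I'll shift it and descend.

```bash
python3 -m inch '[{"x":0.4,"y":0.25,"z":0,"wx":0,"wy":0,"wz":0,"grip":0},{"x":0.4,"y":0.3,"z":0,"wx":0,"wy":0,"wz":0,"grip":0},{"x":0,"y":0,"z":0.5,"wx":0,"wy":0,"wz":0,"grip":0},{"x":0,"y":0,"z":0.7,"wx":0,"wy":0,"wz":0,"grip":0},{"x":0,"y":0,"z":0.7,"wx":0,"wy":0,"wz":0,"grip":0},{"x":0,"y":0,"z":0.7,"wx":0,"wy":0,"wz":0,"grip":0},{"x":0,"y":0,"z":0.5,"wx":0,"wy":0,"wz":0,"grip":0},{"x":0,"y":0,"z":0,"wx":0,"wy":0,"wz":0,"grip":0},{"x":0,"y":0,"z":0,"wx":0,"wy":0,"wz":0,"grip":0},{"x":0,"y":0,"z":0,"wx":0,"wy":0,"wz":0,"grip":0}]'
python3 - <<'E'
from h import *
togo([474.8,-315.9,42],Rt(186.6))
E
```

```text
clock: 7.22
eef_pos: [474.7, -316.1, 53.7]
eef_rot: [[0.115, -0.993, -0.0], [-0.993, -0.115, -0.0], [0.0, 0.0, -1.0]]
contact_force: [0.2, -0.3, -2.6]
opening: 0.457
grasp_force: 61.3
shift cm [-0.02 -0.01  1.17] turn [ 0. -0.  0.]
```

Spot on; lower gently.

```bash
python3 -m inch '[{"x":0,"y":0,"z":0.3,"wx":0,"wy":0,"wz":0,"grip":0},{"x":0,"y":0,"z":0.3,"wx":0,"wy":0,"wz":0,"grip":0},{"x":0,"y":0,"z":0.2,"wx":0,"wy":0,"wz":0,"grip":0},{"x":0,"y":0,"z":0.15,"wx":0,"wy":0,"wz":0,"grip":0},{"x":0,"y":0,"z":0.1,"wx":0,"wy":0,"wz":0,"grip":0},{"x":0,"y":0,"z":0.1,"wx":0,"wy":0,"wz":0,"grip":0},{"x":0,"y":0,"z":0,"wx":0,"wy":0,"wz":0,"grip":0},{"x":0,"y":0,"z":0,"wx":0,"wy":0,"wz":0,"grip":0},{"x":0,"y":0,"z":0,"wx":0,"wy":0,"wz":0,"grip":0},{"x":0,"y":0,"z":0,"wx":0,"wy":0,"wz":0,"grip":0}]'
```

```text
clock: 8.05
eef_pos: [474.4, -316.0, 43.9]
eef_rot: [[0.115, -0.993, 0.0], [-0.993, -0.115, -0.0], [0.0, -0.0, -1.0]]
contact_force: [-5.4, 4.7, 16.8]
opening: 0.458
grasp_force: 63.6
```

```bash
python3 -m inch '[{"x":0,"y":0,"z":0,"wx":0,"wy":0,"wz":0,"grip":0.65},{"x":0,"y":0,"z":0,"wx":0,"wy":0,"wz":0,"grip":0.65},{"x":0,"y":0,"z":0,"wx":0,"wy":0,"wz":0,"grip":0.65},{"x":0,"y":0,"z":0,"wx":0,"wy":0,"wz":0,"grip":0.65},{"x":0,"y":0,"z":-1.5,"wx":0,"wy":0,"wz":0,"grip":0.65},{"x":0,"y":0,"z":-3,"wx":0,"wy":0,"wz":0,"grip":0.65},{"x":-1,"y":0,"z":-3,"wx":0,"wy":0,"wz":0,"grip":0.65},{"x":-3,"y":0,"z":-4,"wx":0,"wy":0,"wz":0,"grip":0.65},{"x":-3,"y":-1,"z":-3,"wx":0,"wy":0,"wz":0,"grip":0.65},{"x":-2,"y":-1,"z":-2,"wx":0,"wy":0,"wz":0,"grip":0.65}]'
python3 - <<'E'
from h import *
d=snap('wrist','w6.png');jaws(d);rack(d,(548,-307),6.5)
W=world(d)
for k in(-74,74):
    a=np.radians(6.6);e=np.array([np.cos(a),np.sin(a)]);n=np.array([-e[1],e[0]]);q=W[...,:2]-(np.array([548.3,-307.4])+k*e)
    x,y=q@e,q@n
    for f in(-30,-18,18,30):
        print(k,f,[np.median(W[...,2][(abs(x-g)<3)&(abs(y-f)<5)&(W[...,2]>27)]).round(1) for g in(-15,0,15)])
s=ctrl.observe();togo([692.7,-9.6,150],Rt(176.7))
E
```

```text
clock: 8.88
eef_pos: [484.5, -229.7, 202.1]
eef_rot: [[0.114, -0.993, 0.003], [-0.993, -0.114, -0.0], [0.001, -0.003, -1.0]]
contact_force: [0.7, -0.7, 0.2]
opening: 0.651
grasp_force: 0.0
jaw [183  91] 3512 ztop 46.8 [ 621.9 -306.1] [80. 41.] 96.2
jaw [343  98] 3311 ztop 46.8 [ 475.1 -317.6] [79.1 39.9] 96.5
jaw [  4 131] 210 ztop 38.8 [ 800.4 -253. ] [36.1 13.5] 78.7
jaw [ 12 309] 305 ztop 40.3 [833.8 -40.3] [35.  15.4] 14.2
jaw [628 385] 315 ztop 48.9 [ 73.4 -23.2] [52.7 19.1] 99.6
jaw [ 33 365] 813 ztop 36.6 [827.8  47.9] [92.6 17.9] 8.5
jaw [  5 392] 150 ztop 38.2 [870.7  96.7] [31.9  5.1] 110.3
rack (array([ 548.2, -307.2]), array([255.4, 129.4]), 6.5) 6974
-74 [ 474.7 -315.6]
0 [ 548.2 -307.2]
74 [ 621.7 -298.8]
rail 0 632 x [-7.4  4.5] y [-33.9  34.1]
-74 -30 [np.float64(46.3), np.float64(35.5), np.float64(46.5)]
-74 -18 [np.float64(46.2), np.float64(36.3), np.float64(46.4)]
-74 18 [np.float64(46.2), np.float64(46.0), np.float64(46.5)]
-74 30 [np.float64(46.4), np.float64(46.2), np.float64(46.2)]
74 -30 [np.float64(46.4), np.float64(35.8), np.float64(46.4)]
74 -18 [np.float64(46.4), np.float64(46.4), np.float64(46.4)]
74 18 [np.float64(46.5), np.float64(46.3), np.float64(46.4)]
74 30 [np.float64(46.5), np.float64(46.3), np.float64(46.4)]
shift cm [-19.34 -22.85   5.71] turn [-0.009 -0.002  0.174]
```

```bash
python3 -m inch '[{"x":0,"y":0,"z":0,"wx":0,"wy":0,"wz":0.087,"grip":0.7},{"x":0,"y":0,"z":0,"wx":0,"wy":0,"wz":0.087,"grip":0.7},{"x":-2.9,"y":-2.4,"z":0.5,"wx":0,"wy":0,"wz":0,"grip":0.7},{"x":-2.9,"y":-2.4,"z":0.7,"wx":0,"wy":0,"wz":0,"grip":0.7},{"x":-2.9,"y":-2.4,"z":0.7,"wx":0,"wy":0,"wz":0,"grip":0.7},{"x":-2.9,"y":-2.4,"z":0.7,"wx":0,"wy":0,"wz":0,"grip":0.7},{"x":-2.9,"y":-2.4,"z":0.7,"wx":0,"wy":0,"wz":0,"grip":0.7},{"x":-2.9,"y":-2.4,"z":0.7,"wx":0,"wy":0,"wz":0,"grip":0.7},{"x":-2.9,"y":-2.4,"z":0.7,"wx":0,"wy":0,"wz":0,"grip":0.7},{"x":-2.7,"y":-2.4,"z":0.7,"wx":0,"wy":0,"wz":0,"grip":0.7}]'
python3 - <<'E'
from h import *
togo([692.7,-9.6,34],Rt(176.7))
E
```

```text
clock: 9.77
eef_pos: [690.6, -10.7, 144.3]
eef_rot: [[-0.059, -0.998, -0.0], [-0.998, 0.059, -0.0], [0.0, 0.0, -1.0]]
contact_force: [-0.0, -0.6, 0.0]
opening: 0.698
grasp_force: 0.0
shift cm [-0.13 -0.21 11.03] turn [ 0.    -0.    -0.001]
```

```bash
python3 -m inch '[{"x":-0.1,"y":-0.15,"z":2,"wx":0,"wy":0,"wz":0,"grip":0.7},{"x":0,"y":0,"z":3,"wx":0,"wy":0,"wz":0,"grip":0.7},{"x":0,"y":0,"z":3,"wx":0,"wy":0,"wz":0,"grip":0.7},{"x":0,"y":0,"z":2,"wx":0,"wy":0,"wz":0,"grip":0.7},{"x":0,"y":0,"z":1,"wx":0,"wy":0,"wz":0,"grip":0.7},{"x":0,"y":0,"z":0,"wx":0,"wy":0,"wz":0,"grip":0.7},{"x":0,"y":0,"z":0,"wx":0,"wy":0,"wz":0,"grip":0},{"x":0,"y":0,"z":0,"wx":0,"wy":0,"wz":0,"grip":0},{"x":0,"y":0,"z":0,"wx":0,"wy":0,"wz":0,"grip":0},{"x":0,"y":0,"z":0,"wx":0,"wy":0,"wz":0,"grip":0}]' 60
python3 -m inch '[{"x":0,"y":0,"z":0,"wx":0,"wy":0,"wz":0,"grip":0},{"x":0,"y":0,"z":0,"wx":0,"wy":0,"wz":0,"grip":0},{"x":0,"y":0,"z":-1,"wx":0,"wy":0,"wz":0,"grip":0},{"x":0,"y":0,"z":-2,"wx":0,"wy":0,"wz":0,"grip":0},{"x":0,"y":0,"z":-3,"wx":0,"wy":0,"wz":0,"grip":0},{"x":0,"y":0,"z":-2,"wx":0,"wy":0,"wz":-0.06,"grip":0},{"x":0,"y":0,"z":0,"wx":0,"wy":0,"wz":-0.06,"grip":0},{"x":0,"y":0,"z":0,"wx":0,"wy":0,"wz":-0.052,"grip":0},{"x":0,"y":0,"z":0,"wx":0,"wy":0,"wz":0,"grip":0},{"x":0,"y":0,"z":0,"wx":0,"wy":0,"wz":0,"grip":0}]'
python3 - <<'E'
from h import *
togo([548.3,-307.3,112],Rt(186.6))
E
```

```text
clock: 10.6
eef_pos: [691.9, -11.3, 36.8]
eef_rot: [[-0.059, -0.998, 0.002], [-0.998, 0.059, 0.001], [-0.001, -0.002, -1.0]]
contact_force: [0.3, 0.1, 1.0]
opening: 0.451
grasp_force: 61.4
clock: 11.43
eef_pos: [690.7, -11.6, 115.3]
eef_rot: [[0.111, -0.994, -0.0], [-0.994, -0.111, 0.0], [-0.0, 0.0, -1.0]]
contact_force: [-0.5, -0.6, -2.9]
opening: 0.456
grasp_force: 61.1
shift cm [27.81 17.44  0.33] turn [ 0.     0.    -0.004]
```

```bash
python3 -m inch '[{"x":3.1,"y":1.94,"z":0,"wx":0,"wy":0,"wz":0,"grip":0},{"x":3.1,"y":1.94,"z":0,"wx":0,"wy":0,"wz":0,"grip":0},{"x":3.1,"y":1.94,"z":0,"wx":0,"wy":0,"wz":0,"grip":0},{"x":3.1,"y":1.94,"z":0,"wx":0,"wy":0,"wz":0,"grip":0},{"x":3.1,"y":1.94,"z":0,"wx":0,"wy":0,"wz":0,"grip":0},{"x":3.1,"y":1.94,"z":0,"wx":0,"wy":0,"wz":0,"grip":0},{"x":3.1,"y":1.94,"z":0,"wx":0,"wy":0,"wz":0,"grip":0},{"x":3.1,"y":1.94,"z":0,"wx":0,"wy":0,"wz":0,"grip":0},{"x":3,"y":1.9,"z":0,"wx":0,"wy":0,"wz":0,"grip":0},{"x":0,"y":0,"z":0,"wx":0,"wy":0,"wz":0,"grip":0}]'
python3 - <<'E'
from h import *
togo([548.3,-307.3,55],Rt(186.6))
E
```

```text
clock: 12.27
eef_pos: [545.9, -311.8, 114.7]
eef_rot: [[0.107, -0.994, -0.002], [-0.994, -0.107, 0.0], [-0.0, 0.002, -1.0]]
contact_force: [0.2, 0.7, -3.1]
opening: 0.457
grasp_force: 61.3
shift cm [-0.42 -0.3   5.97] turn [ 0.002  0.    -0.008]
```

```bash
python3 -m inch '[{"x":-0.4,"y":-0.25,"z":0.5,"wx":0,"wy":0,"wz":-0.006,"grip":0},{"x":0,"y":0,"z":1.5,"wx":0,"wy":0,"wz":0,"grip":0},{"x":0,"y":0,"z":1.5,"wx":0,"wy":0,"wz":0,"grip":0},{"x":0,"y":0,"z":1.5,"wx":0,"wy":0,"wz":0,"grip":0},{"x":0,"y":0,"z":0.7,"wx":0,"wy":0,"wz":0,"grip":0},{"x":0,"y":0,"z":0.1,"wx":0,"wy":0,"wz":0,"grip":0},{"x":0,"y":0,"z":0,"wx":0,"wy":0,"wz":0,"grip":0},{"x":0,"y":0,"z":0,"wx":0,"wy":0,"wz":0,"grip":0},{"x":0,"y":0,"z":0,"wx":0,"wy":0,"wz":0,"grip":0},{"x":0,"y":0,"z":0,"wx":0,"wy":0,"wz":0,"grip":0}]'
python3 - <<'E'
from h import *
togo([548.3,-307.3,44.8],Rt(186.6))
E
```

```text
clock: 13.1
eef_pos: [552.0, -303.1, 58.1]
eef_rot: [[0.119, -0.993, 0.001], [-0.993, -0.119, -0.0], [0.001, -0.001, -1.0]]
contact_force: [0.3, 0.4, -2.3]
opening: 0.458
grasp_force: 61.2
shift cm [0.37 0.42 1.33] turn [-0.001 -0.001  0.004]
```

```bash
python3 -m inch '[{"x":0.2,"y":0.2,"z":0.2,"wx":0,"wy":0,"wz":0.004,"grip":0},{"x":0.17,"y":0.22,"z":0.1,"wx":0,"wy":0,"wz":0,"grip":0},{"x":0,"y":0,"z":0,"wx":0,"wy":0,"wz":0,"grip":0},{"x":0,"y":0,"z":0,"wx":0,"wy":0,"wz":0,"grip":0},{"x":0,"y":0,"z":0,"wx":0,"wy":0,"wz":0,"grip":0},{"x":0,"y":0,"z":0,"wx":0,"wy":0,"wz":0,"grip":0},{"x":0,"y":0,"z":0,"wx":0,"wy":0,"wz":0,"grip":0},{"x":0,"y":0,"z":0,"wx":0,"wy":0,"wz":0,"grip":0},{"x":0,"y":0,"z":0,"wx":0,"wy":0,"wz":0,"grip":0},{"x":0,"y":0,"z":0,"wx":0,"wy":0,"wz":0,"grip":0}]'
python3 - <<'E'
from h import *
togo([548.3,-307.3,44.8],Rt(186.6))
E
```

```text
clock: 13.93
eef_pos: [547.7, -307.3, 54.2]
eef_rot: [[0.115, -0.993, -0.0], [-0.993, -0.115, -0.0], [0.0, 0.0, -1.0]]
contact_force: [0.1, 0.0, -3.0]
opening: 0.457
grasp_force: 61.2
shift cm [ 0.01 -0.06  0.94] turn [ 0. -0. -0.]
```

```bash
python3 -m inch '[{"x":0,"y":-0.05,"z":0.2,"wx":0,"wy":0,"wz":0,"grip":0},{"x":0,"y":0,"z":0.2,"wx":0,"wy":0,"wz":0,"grip":0},{"x":0,"y":0,"z":0.2,"wx":0,"wy":0,"wz":0,"grip":0},{"x":0,"y":0,"z":0.15,"wx":0,"wy":0,"wz":0,"grip":0},{"x":0,"y":0,"z":0.1,"wx":0,"wy":0,"wz":0,"grip":0},{"x":0,"y":0,"z":0.05,"wx":0,"wy":0,"wz":0,"grip":0},{"x":0,"y":0,"z":0,"wx":0,"wy":0,"wz":0,"grip":0},{"x":0,"y":0,"z":0,"wx":0,"wy":0,"wz":0,"grip":0},{"x":0,"y":0,"z":0,"wx":0,"wy":0,"wz":0,"grip":0},{"x":0,"y":0,"z":0,"wx":0,"wy":0,"wz":0,"grip":0}]'
```

```text
clock: 14.77
eef_pos: [548.3, -307.2, 45.3]
eef_rot: [[0.115, -0.993, 0.0], [-0.993, -0.115, -0.0], [0.0, -0.0, -1.0]]
contact_force: [0.7, -0.0, -4.1]
opening: 0.455
grasp_force: 61.2
```

```bash
python3 -m inch '[{"x":0,"y":0,"z":0.05,"wx":0,"wy":0,"wz":0,"grip":0.65},{"x":0,"y":0,"z":0,"wx":0,"wy":0,"wz":0,"grip":0.65},{"x":0,"y":0,"z":0,"wx":0,"wy":0,"wz":0,"grip":0.65},{"x":0,"y":0,"z":0,"wx":0,"wy":0,"wz":0,"grip":0.65},{"x":0,"y":0,"z":-1.5,"wx":0,"wy":0,"wz":0,"grip":0.65},{"x":0,"y":0,"z":-3,"wx":0,"wy":0,"wz":0,"grip":0.65},{"x":0,"y":0,"z":-3,"wx":0,"wy":0,"wz":0,"grip":0.65},{"x":-3,"y":0,"z":-3,"wx":0,"wy":0,"wz":0,"grip":0.65},{"x":-3,"y":0,"z":-3,"wx":0,"wy":0,"wz":0,"grip":0.65},{"x":-2,"y":0,"z":-3,"wx":0,"wy":0,"wz":0,"grip":0.65}]'
python3 - <<'E'
from h import *
d=snap('wrist');jaws(d);togo([560,340,260],Rt(174.5))
E
```

```text
clock: 15.6
eef_pos: [538.4, -227.4, 210.0]
eef_rot: [[0.114, -0.993, -0.0], [-0.993, -0.114, 0.0], [-0.0, 0.0, -1.0]]
contact_force: [0.7, 0.4, -0.6]
opening: 0.654
grasp_force: 0.0
jaw [12 60] 1479 ztop 53.3 [ 831.8 -315.6] [46.1 34.7] 103.2
jaw [243  97] 3216 ztop 46.8 [ 621.9 -306.2] [80.2 40.5] 96.0
jaw [398 102] 3149 ztop 46.7 [ 475.3 -317.6] [79.5 40.4] 96.5
jaw [320 107] 3033 ztop 46.8 [ 548.5 -305.2] [79.2 40. ] 96.8
jaw [ 27 131] 2956 ztop 53.5 [ 822.3 -234. ] [100.   55.7] 95.3
jaw [ 36 311] 880 ztop 40.6 [865.5 -32.6] [100.7  15.6] 13.7
jaw [ 44 363] 649 ztop 36.6 [870.4  54. ] [83.2 17.7] 7.4
shift cm [-56.    -8.53  -4.38] turn [-0.009 -0.002  0.213]
```

```bash
python3 -m inch '[{"x":-2,"y":0,"z":-0.5,"wx":0,"wy":0,"wz":0.107,"grip":0.7},{"x":-3,"y":0,"z":-0.5,"wx":0,"wy":0,"wz":0.106,"grip":0.7},{"x":-4.1,"y":0.3,"z":-0.5,"wx":0,"wy":0,"wz":0,"grip":0.7},{"x":-4.1,"y":0.3,"z":-0.5,"wx":0,"wy":0,"wz":0,"grip":0.7},{"x":-4.1,"y":0.3,"z":-0.5,"wx":0,"wy":0,"wz":0,"grip":0.7},{"x":-4.1,"y":0.3,"z":-0.5,"wx":0,"wy":0,"wz":0,"grip":0.7},{"x":-4.1,"y":0.3,"z":-0.5,"wx":0,"wy":0,"wz":0,"grip":0.7},{"x":-4.1,"y":0.3,"z":-0.5,"wx":0,"wy":0,"wz":0,"grip":0.7},{"x":-4.1,"y":0.3,"z":-0.5,"wx":0,"wy":0,"wz":0,"grip":0.7},{"x":-4.1,"y":0.3,"z":0,"wx":0,"wy":0,"wz":0,"grip":0.7}]'
python3 -m inch '[{"x":-4.1,"y":0.3,"z":0,"wx":0,"wy":0,"wz":0,"grip":0.7},{"x":-4.1,"y":0.3,"z":0,"wx":0,"wy":0,"wz":0,"grip":0.7},{"x":-4.1,"y":0.3,"z":0,"wx":0,"wy":0,"wz":0,"grip":0.7},{"x":-4.1,"y":0.3,"z":0,"wx":0,"wy":0,"wz":0,"grip":0.7},{"x":-2,"y":0.3,"z":0,"wx":0,"wy":0,"wz":0,"grip":0.7},{"x":0,"y":0,"z":0,"wx":0,"wy":0,"wz":0,"grip":0.7},{"x":0,"y":0,"z":0,"wx":0,"wy":0,"wz":0,"grip":0.7},{"x":0,"y":0,"z":0,"wx":0,"wy":0,"wz":0,"grip":0.7},{"x":0,"y":0,"z":0,"wx":0,"wy":0,"wz":0,"grip":0.7},{"x":0,"y":0,"z":0,"wx":0,"wy":0,"wz":0,"grip":0.7}]'
python3 - <<'E'
from h import *
d=snap('wrist','w7.png');jaws(d);rack(d,(547,257),-5)
togo([471.5,18.7,150],Rt(174.2)); print(ctrl.observe()['joints'])
E
```

```text
clock: 16.48
eef_pos: [544.9, 152.0, 255.2]
eef_rot: [[-0.097, -0.995, 0.002], [-0.995, 0.097, 0.001], [-0.001, -0.002, -1.0]]
contact_force: [1.6, -0.9, 0.1]
opening: 0.699
grasp_force: 0.0
clock: 17.32
eef_pos: [548.1, 333.3, 254.0]
eef_rot: [[-0.099, -0.995, 0.0], [-0.995, 0.099, 0.0], [-0.0, -0.0, -1.0]]
contact_force: [-0.4, 0.1, 0.3]
opening: 0.701
grasp_force: 0.0
jaw [53 80] 2524 ztop 46.3 [829.1 197.1] [129.3  56.9] 137.1
jaw [383 101] 2207 ztop 46.7 [472.6 259.3] [83.7 40.7] 84.8
jaw [315 110] 2109 ztop 46.8 [547.7 260.8] [84.1 40.1] 84.4
jaw [  3 140] 150 ztop 39.5 [911.3 251.4] [27.2 12.8] 69.2
rack (array([546.5, 253.6]), array([255.2, 129.6]), 174.8) 4811
-74 [472.8 260.3]
0 [546.5 253.6]
74 [620.2 246.9]
rail 74 472 x [66.3 78.3] y [-34.4  34.1]
shift cm [32.07  4.51 10.39] turn [-0.     0.     0.002]
[ 8.50007742e-01  3.05218133e-01 -7.08345030e-02 -2.06248055e-05
 -1.19422814e+00 -9.49317101e-01]
```

```bash
python3 -m inch '[{"x":3.9,"y":0.5,"z":0,"wx":0,"wy":0,"wz":0,"grip":0.7},{"x":4.1,"y":0.6,"z":0,"wx":0,"wy":0,"wz":0,"grip":0.7},{"x":4.1,"y":0.6,"z":0,"wx":0,"wy":0,"wz":0,"grip":0.7},{"x":4.1,"y":0.6,"z":0,"wx":0,"wy":0,"wz":0,"grip":0.7},{"x":4.1,"y":0.6,"z":0,"wx":0,"wy":0,"wz":0,"grip":0.7},{"x":4.1,"y":0.6,"z":0.5,"wx":0,"wy":0,"wz":0,"grip":0.7},{"x":4.1,"y":0.6,"z":2,"wx":0,"wy":0,"wz":0,"grip":0.7},{"x":3.5,"y":0.4,"z":2.5,"wx":0,"wy":0,"wz":0,"grip":0.7},{"x":0,"y":0,"z":2.5,"wx":0,"wy":0.1,"wz":0,"grip":0.7},{"x":0,"y":0,"z":1.5,"wx":0,"wy":0.1,"wz":0,"grip":0.7}]'
python3 -m inch '[{"x":0,"y":0,"z":0,"wx":0,"wy":0.12,"wz":0,"grip":0.7},{"x":0,"y":0,"z":0,"wx":0,"wy":0.12,"wz":0,"grip":0.7},{"x":0,"y":0,"z":0,"wx":0,"wy":0.12,"wz":0,"grip":0.7},{"x":0,"y":0,"z":0,"wx":0,"wy":0.12,"wz":0,"grip":0.7},{"x":0,"y":0,"z":0,"wx":0,"wy":0.1,"wz":0,"grip":0.7},{"x":0,"y":0,"z":0,"wx":0,"wy":0,"wz":0,"grip":0.7},{"x":0,"y":0,"z":0,"wx":0,"wy":0,"wz":0,"grip":0.7},{"x":0,"y":0,"z":0,"wx":0,"wy":0,"wz":0,"grip":0.7},{"x":0,"y":0,"z":0,"wx":0,"wy":0,"wz":0,"grip":0.7},{"x":0,"y":0,"z":0,"wx":0,"wy":0,"wz":0,"grip":0.7}]'
python3 - <<'E'
from h import *
print(ctrl.observe()['joints']);togo([471.5,18.7,110],Rt(174.2,45));togo([471.5,18.7,31.5],Rt(174.2,45))
E
```

```text
clock: 18.2
eef_pos: [472.2, 19.0, 166.3]
eef_rot: [[-0.105, -0.994, -0.019], [-0.974, 0.107, -0.199], [0.2, -0.002, -0.98]]
contact_force: [0.3, 0.4, -0.2]
opening: 0.7
grasp_force: 0.0
clock: 19.03
eef_pos: [472.9, 23.4, 167.3]
eef_rot: [[-0.072, -0.995, -0.069], [-0.709, 0.099, -0.698], [0.701, -0.001, -0.713]]
contact_force: [0.7, -0.7, 0.7]
opening: 0.705
grasp_force: 0.0
[ 0.79919531  0.36608224 -0.64175539  0.47821153 -1.25512998 -1.21490553]
shift cm [-3.67  0.1   4.42] turn [-0.002  0.008  0.   ]
shift cm [-9.18  0.11 10.02] turn [-0.002  0.008  0.   ]
```

```bash
python3 -m inch '[{"x":-1.3,"y":0.1,"z":1.8,"wx":0,"wy":0.008,"wz":0,"grip":0.7},{"x":-1.6,"y":0,"z":1.8,"wx":0,"wy":0,"wz":0,"grip":0.7},{"x":-1.7,"y":0,"z":1.8,"wx":0,"wy":0,"wz":0,"grip":0.7},{"x":-1.5,"y":0,"z":1.5,"wx":0,"wy":0,"wz":0,"grip":0.7},{"x":-1.2,"y":0,"z":1.2,"wx":0,"wy":0,"wz":0,"grip":0.7},{"x":-0.9,"y":0,"z":0.9,"wx":0,"wy":0,"wz":0,"grip":0.7},{"x":-0.5,"y":0,"z":0.5,"wx":0,"wy":0,"wz":0,"grip":0.7},{"x":0,"y":0,"z":0,"wx":0,"wy":0,"wz":0,"grip":0.7},{"x":0,"y":0,"z":0,"wx":0,"wy":0,"wz":0,"grip":0.7},{"x":0,"y":0,"z":0,"wx":0,"wy":0,"wz":0,"grip":0.7}]'
python3 - <<'E'
from h import *
togo([471.5,18.7,31.5],Rt(174.2,45))
E
```

```text
clock: 19.87
eef_pos: [471.7, 18.4, 38.6]
eef_rot: [[-0.07, -0.995, -0.069], [-0.703, 0.098, -0.705], [0.708, -0.001, -0.706]]
contact_force: [-0.2, 0.7, -0.5]
opening: 0.698
grasp_force: 0.0
shift cm [-0.52  0.02  0.48] turn [-0.003 -0.001  0.001]
```

```bash
python3 -m inch '[{"x":-0.3,"y":0,"z":0.3,"wx":0,"wy":0,"wz":0,"grip":0.7},{"x":-0.1,"y":0,"z":0.1,"wx":0,"wy":0,"wz":0,"grip":0.7},{"x":0,"y":0,"z":0,"wx":0,"wy":0,"wz":0,"grip":0},{"x":0,"y":0,"z":0,"wx":0,"wy":0,"wz":0,"grip":0},{"x":0,"y":0,"z":0,"wx":0,"wy":0,"wz":0,"grip":0},{"x":0,"y":0,"z":0,"wx":0,"wy":0,"wz":0,"grip":0},{"x":0,"y":0,"z":0,"wx":0,"wy":0,"wz":0,"grip":0},{"x":0,"y":0,"z":0,"wx":0,"wy":0,"wz":0,"grip":0},{"x":0,"y":0,"z":0,"wx":0,"wy":0,"wz":0,"grip":0},{"x":0,"y":0,"z":0,"wx":0,"wy":0,"wz":0,"grip":0}]' 100
python3 -m inch '[{"x":0.7,"y":0,"z":-0.7,"wx":0,"wy":0,"wz":0,"grip":0},{"x":1.4,"y":0,"z":-1.4,"wx":0,"wy":0,"wz":0,"grip":0},{"x":1.4,"y":0,"z":-1.4,"wx":0,"wy":0,"wz":0,"grip":0},{"x":1.4,"y":0,"z":-1.4,"wx":0,"wy":0,"wz":0,"grip":0},{"x":1.4,"y":0,"z":-1.4,"wx":0,"wy":0,"wz":0,"grip":0},{"x":0.7,"y":0,"z":-0.7,"wx":0,"wy":0,"wz":0,"grip":0},{"x":0,"y":0,"z":0,"wx":0,"wy":-0.06,"wz":0,"grip":0},{"x":0,"y":0,"z":0,"wx":0,"wy":-0.11,"wz":0,"grip":0},{"x":0,"y":0,"z":0,"wx":0,"wy":-0.11,"wz":0,"grip":0},{"x":0,"y":0,"z":0,"wx":0,"wy":-0.11,"wz":0,"grip":0}]'
python3 -m inch '[{"x":0,"y":0,"z":0,"wx":0,"wy":-0.12,"wz":0,"grip":0},{"x":0,"y":0,"z":0,"wx":0,"wy":-0.12,"wz":0,"grip":0},{"x":0,"y":0,"z":0,"wx":0,"wy":-0.12,"wz":0,"grip":0},{"x":0,"y":0,"z":0,"wx":0,"wy":-0.12,"wz":0,"grip":0},{"x":0,"y":0,"z":0,"wx":0,"wy":-0.12,"wz":0,"grip":0},{"x":0,"y":0,"z":0,"wx":0,"wy":-0.12,"wz":0,"grip":0},{"x":0,"y":0,"z":0,"wx":0,"wy":-0.12,"wz":0,"grip":0},{"x":0,"y":0,"z":0,"wx":0,"wy":-0.12,"wz":0,"grip":0},{"x":0,"y":0,"z":0,"wx":0,"wy":-0.12,"wz":0,"grip":0},{"x":0,"y":0,"z":0,"wx":0,"wy":-0.1,"wz":0,"grip":0}]'
python3 - <<'E'
from h import *
print(ctrl.observe()['joints']);togo([471.5,18.7,41],Rt(174.2,-45))
d=snap('scene','s8.png');f=d['frame'];cv2.imwrite('pics/s8.png',cv2.resize(f[140:300,230:450],None,fx=3.5,fy=3.5))
E
```

```text
clock: 20.7
eef_pos: [471.4, 18.3, 32.5]
eef_rot: [[-0.069, -0.995, -0.069], [-0.702, 0.098, -0.706], [0.709, -0.0, -0.705]]
contact_force: [-0.6, 2.5, 5.8]
opening: 0.457
grasp_force: 100.5
clock: 21.53
eef_pos: [471.2, 19.0, 131.0]
eef_rot: [[-0.09, -0.995, -0.037], [-0.92, 0.097, -0.381], [0.383, -0.001, -0.924]]
contact_force: [0.3, -0.2, -4.3]
opening: 0.455
grasp_force: 100.6
clock: 22.37
eef_pos: [471.8, 17.5, 131.6]
eef_rot: [[-0.069, -0.995, 0.071], [-0.71, 0.099, 0.697], [-0.7, -0.002, -0.714]]
contact_force: [-0.1, -0.2, -6.1]
opening: 0.452
grasp_force: 101.1
[-0.20869071  0.32674175 -0.30174502 -0.84235792 -1.20340047  0.53509573]
shift cm [6.27 0.06 6.55] turn [-0.    -0.009  0.003]
```

View pics/s8.png

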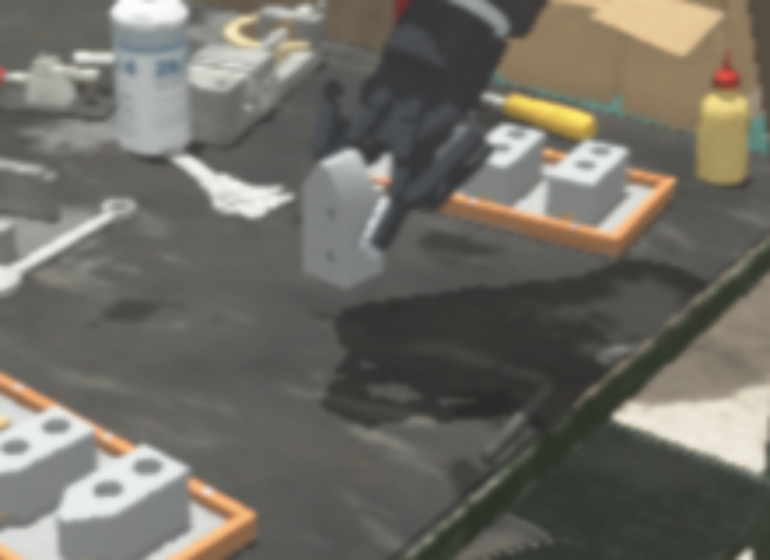

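jaw_p3 is held upright with its nose up at (345,165) in the crop, and the counterbored face points to +y. I'll stand it on its tail.

```bash
python3 -m inch '[{"x":0.8,"y":0,"z":0.8,"wx":0,"wy":-0.009,"wz":0,"grip":0},{"x":1.2,"y":0,"z":1.3,"wx":0,"wy":0,"wz":0,"grip":0},{"x":1.3,"y":0,"z":1.3,"wx":0,"wy":0,"wz":0,"grip":0},{"x":1.2,"y":0,"z":1.2,"wx":0,"wy":0,"wz":0,"grip":0},{"x":0.8,"y":0,"z":0.8,"wx":0,"wy":0,"wz":0,"grip":0},{"x":0.5,"y":0,"z":0.5,"wx":0,"wy":0,"wz":0,"grip":0},{"x":0.2,"y":0,"z":0.3,"wx":0,"wy":0,"wz":0,"grip":0},{"x":0,"y":0,"z":0,"wx":0,"wy":0,"wz":0,"grip":0},{"x":0,"y":0,"z":0,"wx":0,"wy":0,"wz":0,"grip":0},{"x":0,"y":0,"z":0,"wx":0,"wy":0,"wz":0,"grip":0}]'
python3 - <<'E'
from h import *
togo([471.5,18.7,39],Rt(174.2,-45))
E
```

```text
clock: 23.25
eef_pos: [471.3, 18.9, 45.3]
eef_rot: [[-0.07, -0.995, 0.068], [-0.709, 0.098, 0.699], [-0.702, 0.0, -0.712]]
contact_force: [-0.4, 0.1, -4.3]
opening: 0.455
grasp_force: 101.3
shift cm [ 0.46 -0.02  0.44] turn [ 0.002 -0.007  0.002]
```

```bash
python3 -m inch '[{"x":0.2,"y":0,"z":0.2,"wx":0,"wy":-0.007,"wz":0,"grip":0},{"x":0.15,"y":0,"z":0.15,"wx":0,"wy":0,"wz":0,"grip":0},{"x":0.1,"y":0,"z":0.1,"wx":0,"wy":0,"wz":0,"grip":0},{"x":0,"y":0,"z":0,"wx":0,"wy":0,"wz":0,"grip":0},{"x":0,"y":0,"z":0,"wx":0,"wy":0,"wz":0,"grip":0},{"x":0,"y":0,"z":0,"wx":0,"wy":0,"wz":0,"grip":0},{"x":0,"y":0,"z":0,"wx":0,"wy":0,"wz":0,"grip":0},{"x":0,"y":0,"z":0,"wx":0,"wy":0,"wz":0,"grip":0},{"x":0,"y":0,"z":0,"wx":0,"wy":0,"wz":0,"grip":0},{"x":0,"y":0,"z":0,"wx":0,"wy":0,"wz":0,"grip":0}]'
```

```text
clock: 24.08
eef_pos: [471.1, 18.8, 39.6]
eef_rot: [[-0.069, -0.995, 0.069], [-0.703, 0.097, 0.705], [-0.708, 0.0, -0.706]]
contact_force: [-1.8, -2.8, 9.4]
opening: 0.454
grasp_force: 102.6
```

```bash
python3 -m inch '[{"x":0,"y":0,"z":0,"wx":0,"wy":0,"wz":0,"grip":0.6},{"x":0,"y":0,"z":0,"wx":0,"wy":0,"wz":0,"grip":0.7},{"x":0,"y":0,"z":0,"wx":0,"wy":0,"wz":0,"grip":0.7},{"x":0,"y":0,"z":0,"wx":0,"wy":0,"wz":0,"grip":0.7},{"x":0,"y":0,"z":-1.5,"wx":0,"wy":0,"wz":0,"grip":0.7},{"x":0,"y":0,"z":-3,"wx":0,"wy":0,"wz":0,"grip":0.7},{"x":0,"y":0,"z":-4,"wx":0,"wy":0,"wz":0,"grip":0.7},{"x":-2,"y":0,"z":-3.5,"wx":0,"wy":0,"wz":0,"grip":0.7},{"x":-3,"y":0,"z":-2.5,"wx":0,"wy":0.06,"wz":0,"grip":0.7},{"x":-3,"y":0,"z":-2,"wx":0,"wy":0.12,"wz":0,"grip":0.7}]'
python3 -m inch '[{"x":-3,"y":0,"z":-1,"wx":0,"wy":0.12,"wz":0,"grip":0.7},{"x":-3,"y":0,"z":-0.5,"wx":0,"wy":0.12,"wz":0,"grip":0.7},{"x":-3,"y":0,"z":0,"wx":0,"wy":0.12,"wz":0,"grip":0.7},{"x":-2,"y":0,"z":0,"wx":0,"wy":0.12,"wz":0,"grip":0.7},{"x":0,"y":0,"z":0,"wx":0,"wy":0.12,"wz":0,"grip":0.7},{"x":0,"y":0,"z":0,"wx":0,"wy":0,"wz":0,"grip":0.7},{"x":0,"y":0,"z":0,"wx":0,"wy":0,"wz":0,"grip":0.7},{"x":0,"y":0,"z":0,"wx":0,"wy":0,"wz":0,"grip":0.7},{"x":0,"y":0,"z":0,"wx":0,"wy":0,"wz":0,"grip":0.7},{"x":0,"y":0,"z":0,"wx":0,"wy":0,"wz":0,"grip":0.7}]'
python3 - <<'E'
from h import *
d=snap('wrist','w9.png');W=world(d)
m=(abs(W[...,0]-471)<60)&(abs(W[...,1]-15)<70)&(W[...,2]>5)&(W[...,2]<100)
p=W[m];print(len(p),p[:,2].max())
for lo,hi in((10,60),(60,90)):
    q=p[(p[:,2]>lo)&(p[:,2]<hi)]
    if len(q)>20: print(lo,hi,len(q),rect(q),np.percentile(q,[2,98],0).round(1).tolist())
togo([471.5,40,167],Rt(174.2,45))
E
```

```text
clock: 24.92
eef_pos: [465.6, -42.8, 211.6]
eef_rot: [[-0.089, -0.994, 0.056], [-0.819, 0.105, 0.564], [-0.567, 0.005, -0.824]]
contact_force: [2.0, 0.3, -1.0]
opening: 0.698
grasp_force: 0.0
clock: 25.75
eef_pos: [472.7, 39.7, 265.0]
eef_rot: [[-0.1, -0.995, -0.004], [-0.994, 0.1, 0.049], [-0.048, 0.009, -0.999]]
contact_force: [-0.3, 0.4, -0.1]
opening: 0.702
grasp_force: 0.0
1417 87.2244890341612
10 60 230 (array([471.5,  17.6]), array([40.1,  8.7]), 174.5) [[452.3, 11.7, 13.2], [490.1, 22.4, 57.6]]
60 90 1160 (array([472.9,  32.6]), array([39.9, 38.5]), 174.9) [[453.2, 14.4, 61.4], [491.8, 50.5, 86.2]]
shift cm [0.45 0.04 9.79] turn [0.008 0.833 0.004]
```

```bash
python3 -m inch '[{"x":-3,"y":0,"z":0,"wx":0,"wy":0.119,"wz":0,"grip":0.7},{"x":-3,"y":0,"z":0.5,"wx":0,"wy":0.119,"wz":0,"grip":0.7},{"x":-2.5,"y":0,"z":1.5,"wx":0,"wy":0.119,"wz":0,"grip":0.7},{"x":-2,"y":0,"z":1.5,"wx":0,"wy":0.119,"wz":0,"grip":0.7},{"x":-2,"y":0,"z":1.5,"wx":0,"wy":0.119,"wz":0,"grip":0.7},{"x":-2,"y":0,"z":1.5,"wx":0,"wy":0.119,"wz":0,"grip":0.7},{"x":-2,"y":0,"z":1.5,"wx":0,"wy":0.119,"wz":0,"grip":0.7},{"x":0,"y":0,"z":0,"wx":0,"wy":0,"wz":0,"grip":0.7},{"x":0,"y":0,"z":0,"wx":0,"wy":0,"wz":0,"grip":0.7},{"x":0,"y":0,"z":0,"wx":0,"wy":0,"wz":0,"grip":0.7}]'
python3 - <<'E'
from h import *
togo([473.8,43.6,48.2],Rt(174.2,45))
E
```

```text
clock: 26.63
eef_pos: [484.0, 163.3, 149.7]
eef_rot: [[-0.063, -0.995, -0.077], [-0.704, 0.099, -0.703], [0.708, 0.01, -0.707]]
contact_force: [-0.1, 0.3, 0.3]
opening: 0.703
grasp_force: 0.0
shift cm [ 1.31 -0.26 15.67] turn [ 0.005 -0.001  0.009]
```

```bash
python3 -m inch '[{"x":1.3,"y":-0.15,"z":1.5,"wx":0.005,"wy":0,"wz":0.009,"grip":0.7},{"x":0,"y":0,"z":2.5,"wx":0,"wy":0,"wz":0,"grip":0.7},{"x":0,"y":0,"z":2.5,"wx":0,"wy":0,"wz":0,"grip":0.7},{"x":0,"y":0,"z":1.5,"wx":0,"wy":0,"wz":0,"grip":0.7},{"x":0,"y":0,"z":0,"wx":0,"wy":0,"wz":0,"grip":0.7},{"x":0,"y":0,"z":0,"wx":0,"wy":0,"wz":0,"grip":0.7},{"x":0,"y":0,"z":0,"wx":0,"wy":0,"wz":0,"grip":0.7},{"x":0,"y":0,"z":0,"wx":0,"wy":0,"wz":0,"grip":0.7},{"x":0,"y":0,"z":0,"wx":0,"wy":0,"wz":0,"grip":0.7},{"x":0,"y":0,"z":0,"wx":0,"wy":0,"wz":0,"grip":0.7}]'
python3 - <<'E'
from h import *
togo([473.8,43.6,48.2],Rt(174.2,45))
E
```

```text
clock: 27.47
eef_pos: [479.0, 99.1, 103.4]
eef_rot: [[-0.072, -0.995, -0.069], [-0.704, 0.099, -0.703], [0.706, -0.002, -0.708]]
contact_force: [0.2, -0.6, -0.5]
opening: 0.698
grasp_force: 0.0
shift cm [ 0.05 -0.03  7.84] turn [-0.003  0.001 -0.001]
```

```bash
python3 -m inch '[{"x":0.05,"y":-0.03,"z":1.5,"wx":0,"wy":0,"wz":0,"grip":0.7},{"x":0,"y":0,"z":2.2,"wx":0,"wy":0,"wz":0,"grip":0.7},{"x":0,"y":0,"z":2.2,"wx":0,"wy":0,"wz":0,"grip":0.7},{"x":0,"y":0,"z":1.3,"wx":0,"wy":0,"wz":0,"grip":0.7},{"x":0,"y":0,"z":0.6,"wx":0,"wy":0,"wz":0,"grip":0.7},{"x":0,"y":0,"z":0,"wx":0,"wy":0,"wz":0,"grip":0.7},{"x":0,"y":0,"z":0,"wx":0,"wy":0,"wz":0,"grip":0.7},{"x":0,"y":0,"z":0,"wx":0,"wy":0,"wz":0,"grip":0.7},{"x":0,"y":0,"z":0,"wx":0,"wy":0,"wz":0,"grip":0.7},{"x":0,"y":0,"z":0,"wx":0,"wy":0,"wz":0,"grip":0.7}]'
python3 -m inch '[{"x":0,"y":0,"z":0,"wx":0,"wy":0,"wz":0,"grip":0},{"x":0,"y":0,"z":0,"wx":0,"wy":0,"wz":0,"grip":0},{"x":0,"y":0,"z":0,"wx":0,"wy":0,"wz":0,"grip":0},{"x":0,"y":0,"z":0,"wx":0,"wy":0,"wz":0,"grip":0},{"x":0,"y":0,"z":0,"wx":0,"wy":0,"wz":0,"grip":0},{"x":0,"y":0,"z":0,"wx":0,"wy":0,"wz":0,"grip":0},{"x":0,"y":0,"z":0,"wx":0,"wy":0,"wz":0,"grip":0},{"x":0.7,"y":0,"z":-0.7,"wx":0,"wy":0,"wz":0,"grip":0},{"x":1.4,"y":0,"z":-1.4,"wx":0,"wy":0,"wz":0,"grip":0},{"x":1.4,"y":0,"z":-1.4,"wx":0,"wy":0,"wz":0,"grip":0}]' 100
python3 - <<'E'
from h import *
s=ctrl.observe();print(s['opening'],s['contact_force'])
E
```

```text
clock: 28.3
eef_pos: [473.9, 43.9, 48.3]
eef_rot: [[-0.072, -0.995, -0.069], [-0.704, 0.099, -0.703], [0.707, -0.002, -0.707]]
contact_force: [0.3, 0.8, 0.8]
opening: 0.702
grasp_force: 0.0
clock: 29.13
eef_pos: [472.8, 42.7, 97.7]
eef_rot: [[-0.071, -0.995, -0.071], [-0.703, 0.1, -0.704], [0.708, 0.0, -0.706]]
contact_force: [0.9, 0.7, -4.0]
opening: 0.455
grasp_force: 100.7
0.45501796829280133 [ 0.90428636  0.66055135 -3.95958539]
```

```bash
python3 -m inch '[{"x":1.4,"y":0,"z":-1.4,"wx":0,"wy":0,"wz":0,"grip":0},{"x":1.4,"y":0,"z":-1.4,"wx":0,"wy":-0.05,"wz":0,"grip":0},{"x":1,"y":0,"z":-1,"wx":0,"wy":-0.11,"wz":0,"grip":0},{"x":0,"y":0,"z":0,"wx":0,"wy":-0.12,"wz":0,"grip":0},{"x":0,"y":0,"z":0,"wx":0,"wy":-0.12,"wz":0,"grip":0},{"x":0,"y":0,"z":0,"wx":0,"wy":-0.12,"wz":0,"grip":0},{"x":0,"y":0,"z":0,"wx":0,"wy":-0.12,"wz":0,"grip":0},{"x":0,"y":0,"z":0,"wx":0,"wy":-0.12,"wz":0,"grip":0},{"x":0,"y":0,"z":0,"wx":0,"wy":-0.12,"wz":0,"grip":0},{"x":0,"y":0,"z":0,"wx":0,"wy":-0.12,"wz":0,"grip":0}]'
python3 -m inch '[{"x":0,"y":0,"z":0,"wx":0,"wy":-0.12,"wz":0,"grip":0},{"x":0,"y":0,"z":0,"wx":0,"wy":-0.12,"wz":0,"grip":0},{"x":0,"y":0,"z":0,"wx":0,"wy":-0.12,"wz":0,"grip":0},{"x":0,"y":0,"z":0,"wx":0,"wy":-0.12,"wz":0,"grip":0},{"x":0,"y":0,"z":0,"wx":0,"wy":-0.09,"wz":0,"grip":0},{"x":0,"y":0,"z":0,"wx":0,"wy":0,"wz":0,"grip":0},{"x":0,"y":0,"z":0,"wx":0,"wy":0,"wz":0,"grip":0},{"x":0,"y":0,"z":0,"wx":0,"wy":0,"wz":0,"grip":0},{"x":0,"y":0,"z":0,"wx":0,"wy":0,"wz":0,"grip":0},{"x":0,"y":0,"z":0,"wx":0,"wy":0,"wz":0,"grip":0}]'
python3 - <<'E'
from h import *
print(ctrl.observe()['joints']);togo([619.4,238.7,140],Rt(174.8,-45))
d=snap('side');W=world(d);s=ctrl.observe()
p=W[(np.linalg.norm(W-np.array(s['eef_pos']),axis=-1)<60)];print(len(p))
E
```

```text
clock: 29.97
eef_pos: [472.7, 43.1, 152.5]
eef_rot: [[-0.095, -0.995, 0.026], [-0.971, 0.098, 0.218], [-0.219, -0.004, -0.976]]
contact_force: [-1.6, -2.7, -4.9]
opening: 0.453
grasp_force: 101.0
clock: 30.8
eef_pos: [473.0, 43.5, 152.0]
eef_rot: [[-0.067, -0.995, 0.07], [-0.708, 0.097, 0.7], [-0.703, -0.003, -0.711]]
contact_force: [0.5, -0.6, -3.8]
opening: 0.453
grasp_force: 101.2
[-0.1596456   0.28374759 -0.30299107 -0.85140041 -1.20395245  0.47613939]
shift cm [-13.95 -12.67  15.54] turn [-0.007 -0.005 -0.003]
351
```

```bash
python3 -m inch '[{"x":-1.5,"y":-1.4,"z":1.7,"wx":-0.007,"wy":-0.005,"wz":-0.003,"grip":0},{"x":-2,"y":-1.8,"z":2.2,"wx":0,"wy":0,"wz":0,"grip":0},{"x":-2,"y":-1.8,"z":2.2,"wx":0,"wy":0,"wz":0,"grip":0},{"x":-2,"y":-1.8,"z":2.2,"wx":0,"wy":0,"wz":0,"grip":0},{"x":-2,"y":-1.8,"z":2.2,"wx":0,"wy":0,"wz":0,"grip":0},{"x":-2,"y":-1.8,"z":2.2,"wx":0,"wy":0,"wz":0,"grip":0},{"x":-1.4,"y":-1.4,"z":1.8,"wx":0,"wy":0,"wz":0,"grip":0},{"x":-1,"y":-0.8,"z":1,"wx":0,"wy":0,"wz":0,"grip":0},{"x":0,"y":0,"z":0,"wx":0,"wy":0,"wz":0,"grip":0},{"x":0,"y":0,"z":0,"wx":0,"wy":0,"wz":0,"grip":0}]'
python3 -m inch '[{"x":0,"y":0,"z":0,"wx":0,"wy":0,"wz":0,"grip":0},{"x":0.8,"y":0,"z":0.8,"wx":0,"wy":0,"wz":0,"grip":0},{"x":0.8,"y":0,"z":0.8,"wx":0,"wy":0,"wz":0,"grip":0},{"x":0.8,"y":0,"z":0.8,"wx":0,"wy":0,"wz":0,"grip":0},{"x":0.8,"y":0,"z":0.8,"wx":0,"wy":0,"wz":0,"grip":0},{"x":0,"y":0,"z":0,"wx":0,"wy":0,"wz":0,"grip":0},{"x":0,"y":0,"z":0,"wx":0,"wy":0,"wz":0,"grip":0},{"x":0,"y":0,"z":0,"wx":0,"wy":0,"wz":0,"grip":0},{"x":0,"y":0,"z":0,"wx":0,"wy":0,"wz":0,"grip":0},{"x":0,"y":0,"z":0,"wx":0,"wy":0,"wz":0,"grip":0}]'
python3 - <<'E'
from h import *
print(ctrl.observe()['joints']);togo([619.4,238.7,60],Rt(174.8,-45));d=snap('scene')
f=d['frame'];cv2.imwrite('pics/s10.png',cv2.resize(f[210:330,170:350],None,fx=4.4,fy=4.4))
E
```

```text
clock: 31.68
eef_pos: [617.1, 239.1, 139.7]
eef_rot: [[-0.065, -0.996, 0.062], [-0.704, 0.09, 0.705], [-0.707, 0.002, -0.707]]
contact_force: [-0.6, -0.7, -4.0]
opening: 0.452
grasp_force: 101.2
clock: 32.52
eef_pos: [618.3, 237.7, 95.2]
eef_rot: [[-0.066, -0.996, 0.065], [-0.703, 0.093, 0.705], [-0.708, 0.001, -0.706]]
contact_force: [-0.0, 0.3, -4.0]
opening: 0.452
grasp_force: 101.2
[ 0.17426263  0.49512648 -0.09186381 -0.95358557 -0.9927573   0.28630208]
shift cm [ 2.41 -0.1   2.56] turn [-0.001  0.001 -0.002]
```

View pics/s10.png

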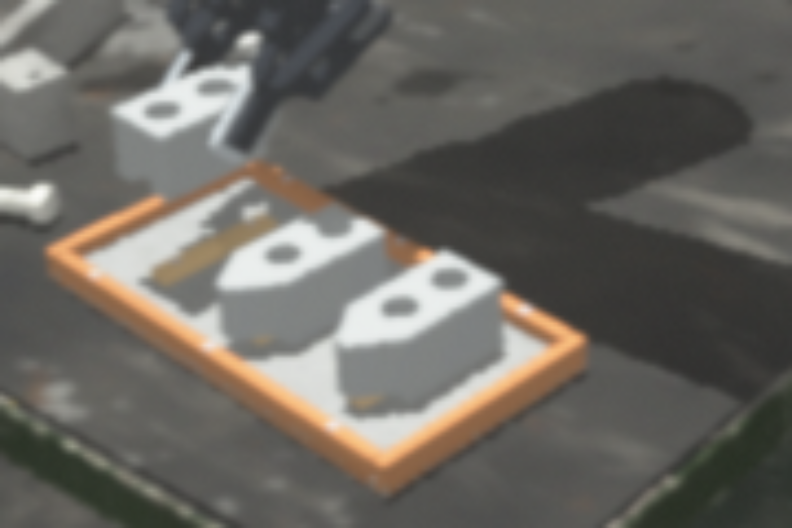

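The picture shows jaw_p3 at (185,115), right way up and level, above and behind the empty rail at (210,250). Before lowering, I'll check how level the top face is and where it sits.

```bash
python3 - <<'E'
from h import *
for cam in('scene','wrist'):
    d=snap(cam);W=world(d);s=ctrl.observe()
    m=(abs(W[...,0]-619)<24)&(abs(W[...,1]-245)<50)&(W[...,2]>80)&(W[...,2]<125)
    p=W[m]
    if len(p)<50: print(cam,len(p));continue
    zt=np.percentile(p[:,2],85 if cam=='scene' else 50)
    L,n=nd.label(m&(abs(W[...,2]-zt)<5));k=np.argmax(np.bincount(L.ravel())[1:])+1;t=W[L==k]
    c=np.linalg.lstsq(np.c_[t[:,:2]-t[:,:2].mean(0),np.ones(len(t))],t[:,2],rcond=None)[0]
    print(cam,len(t),'slopes deg',np.degrees(c[:2]).round(2),'z',c[2].round(1),rect(t))
E
```

```text
scene 154 slopes deg [ 1.49 -3.97] z 107.1 (array([626.3, 238.9]), array([66.2, 41.8]), 133.5)
wrist 4774 slopes deg [0.51 2.37] z 100.8 (array([618.3, 244.1]), array([87.2, 47.9]), 91.4)
```

```bash
python3 -m inch '[{"x":0.7,"y":-0.1,"z":0.8,"wx":0,"wy":0,"wz":-0.002,"grip":0},{"x":0.8,"y":0,"z":0.85,"wx":0,"wy":0,"wz":0,"grip":0},{"x":0.8,"y":0,"z":0.85,"wx":0,"wy":0,"wz":0,"grip":0},{"x":0.4,"y":0,"z":0.4,"wx":0,"wy":0,"wz":0,"grip":0},{"x":0.1,"y":0,"z":0.1,"wx":0,"wy":0,"wz":0,"grip":0},{"x":0,"y":0,"z":0,"wx":0,"wy":0,"wz":0,"grip":0},{"x":0,"y":0,"z":0,"wx":0,"wy":0,"wz":0,"grip":0},{"x":0,"y":0,"z":0,"wx":0,"wy":0,"wz":0,"grip":0},{"x":0,"y":0,"z":0,"wx":0,"wy":0,"wz":0,"grip":0},{"x":0,"y":0,"z":0,"wx":0,"wy":0,"wz":0,"grip":0}]'
python3 - <<'E'
from h import *
togo([619.4,238.7,39],Rt(174.8,-45))
E
```

```text
clock: 33.5
eef_pos: [619.3, 239.0, 54.1]
eef_rot: [[-0.064, -0.996, 0.065], [-0.703, 0.091, 0.705], [-0.708, -0.001, -0.706]]
contact_force: [0.1, 0.7, -4.4]
opening: 0.456
grasp_force: 101.2
shift cm [ 1.09 -0.01  1.04] turn [-0.001  0.001 -0.   ]
```

```bash
python3 -m inch '[{"x":0.2,"y":0,"z":0.2,"wx":0,"wy":0,"wz":0,"grip":0},{"x":0.2,"y":0,"z":0.2,"wx":0,"wy":0,"wz":0,"grip":0},{"x":0.2,"y":0,"z":0.2,"wx":0,"wy":0,"wz":0,"grip":0},{"x":0.15,"y":0,"z":0.15,"wx":0,"wy":0,"wz":0,"grip":0},{"x":0.1,"y":0,"z":0.1,"wx":0,"wy":0,"wz":0,"grip":0},{"x":0,"y":0,"z":0,"wx":0,"wy":0,"wz":0,"grip":0},{"x":0,"y":0,"z":0,"wx":0,"wy":0,"wz":0,"grip":0},{"x":0,"y":0,"z":0,"wx":0,"wy":0,"wz":0,"grip":0},{"x":0,"y":0,"z":0,"wx":0,"wy":0,"wz":0,"grip":0},{"x":0,"y":0,"z":0,"wx":0,"wy":0,"wz":0,"grip":0}]'
```

```text
clock: 34.33
eef_pos: [619.1, 239.0, 41.6]
eef_rot: [[-0.065, -0.996, 0.065], [-0.703, 0.091, 0.705], [-0.708, 0.0, -0.706]]
contact_force: [0.3, 0.4, -3.5]
opening: 0.455
grasp_force: 101.2
```

No contact at 41.6, which is already below the rail-top contact height of 45, so the keyway is over the rail. I'll go down the last bit.

```bash
python3 -m inch '[{"x":0.1,"y":0,"z":0.1,"wx":0,"wy":0,"wz":0,"grip":0},{"x":0.05,"y":0,"z":0.05,"wx":0,"wy":0,"wz":0,"grip":0},{"x":0.05,"y":0,"z":0.05,"wx":0,"wy":0,"wz":0,"grip":0},{"x":0,"y":0,"z":0,"wx":0,"wy":0,"wz":0,"grip":0},{"x":0,"y":0,"z":0,"wx":0,"wy":0,"wz":0,"grip":0},{"x":0,"y":0,"z":0,"wx":0,"wy":0,"wz":0,"grip":0},{"x":0,"y":0,"z":0,"wx":0,"wy":0,"wz":0,"grip":0},{"x":0,"y":0,"z":0,"wx":0,"wy":0,"wz":0,"grip":0},{"x":0,"y":0,"z":0,"wx":0,"wy":0,"wz":0,"grip":0},{"x":0,"y":0,"z":0,"wx":0,"wy":0,"wz":0,"grip":0}]'
```

```text
clock: 35.17
eef_pos: [619.0, 239.0, 38.9]
eef_rot: [[-0.065, -0.996, 0.064], [-0.703, 0.091, 0.705], [-0.708, 0.0, -0.706]]
contact_force: [-1.7, -1.2, 3.4]
opening: 0.453
grasp_force: 101.8
```

Floor contact is at 38.9, against 38.6 predicted. Release, retreat and level the tool to look.

```bash
python3 -m inch '[{"x":0,"y":0,"z":0,"wx":0,"wy":0,"wz":0,"grip":0.56},{"x":0,"y":0,"z":0,"wx":0,"wy":0,"wz":0,"grip":0.56},{"x":0,"y":0,"z":0,"wx":0,"wy":0,"wz":0,"grip":0.56},{"x":0,"y":0,"z":0,"wx":0,"wy":0,"wz":0,"grip":0.56},{"x":0,"y":0,"z":-1,"wx":0,"wy":0,"wz":0,"grip":0.56},{"x":0,"y":0,"z":-2.5,"wx":0,"wy":0,"wz":0,"grip":0.56},{"x":0,"y":0,"z":-3.5,"wx":0,"wy":0,"wz":0,"grip":0.56},{"x":-2,"y":0,"z":-3,"wx":0,"wy":0,"wz":0,"grip":0.56},{"x":-3,"y":0,"z":-2.5,"wx":0,"wy":0.1,"wz":0,"grip":0.56},{"x":-3,"y":0,"z":-2,"wx":0,"wy":0.12,"wz":0,"grip":0.56}]'
python3 -m inch '[{"x":-3.5,"y":0,"z":-2,"wx":0,"wy":0.12,"wz":0,"grip":0.56},{"x":-4,"y":0,"z":0,"wx":0,"wy":0.12,"wz":0,"grip":0.56},{"x":-4,"y":0,"z":0,"wx":0,"wy":0.12,"wz":0,"grip":0.56},{"x":-4,"y":0,"z":0,"wx":0,"wy":0.12,"wz":0,"grip":0.56},{"x":-3,"y":0,"z":0,"wx":0,"wy":0.085,"wz":0,"grip":0.56},{"x":0,"y":0,"z":0,"wx":0,"wy":0,"wz":0,"grip":0.56},{"x":0,"y":0,"z":0,"wx":0,"wy":0,"wz":0,"grip":0.56},{"x":0,"y":0,"z":0,"wx":0,"wy":0,"wz":0,"grip":0.56},{"x":0,"y":0,"z":0,"wx":0,"wy":0,"wz":0,"grip":0.56},{"x":0,"y":0,"z":0,"wx":0,"wy":0,"wz":0,"grip":0.56}]'
python3 - <<'E'
from h import *
d=snap('wrist','w11.png');jaws(d)
E
```

```text
clock: 36.0
eef_pos: [617.1, 190.4, 195.5]
eef_rot: [[-0.083, -0.995, 0.054], [-0.835, 0.099, 0.541], [-0.544, -0.001, -0.839]]
contact_force: [1.8, -0.2, -1.1]
opening: 0.563
grasp_force: 0.0
clock: 36.83
eef_pos: [628.9, 347.0, 268.1]
eef_rot: [[-0.091, -0.996, -0.002], [-0.995, 0.091, 0.039], [-0.039, 0.005, -0.999]]
contact_force: [0.4, 0.2, -0.1]
opening: 0.558
grasp_force: 0.0
jaw [33 59] 1807 ztop 44.3 [928.4 201.7] [121.   17.2] 102.9
jaw [127  52] 2395 ztop 46.4 [828.3 201.1] [122.5  53.6] 142.2
jaw [320  79] 2193 ztop 46.8 [620.7 245.2] [84.5 39.9] 85.8
jaw [454  74] 2328 ztop 46.7 [472.2 259.4] [85.1 41.5] 85.7
jaw [386  82] 2200 ztop 46.7 [547.8 260.6] [84.7 40.5] 83.4
```

View pics/w11.png

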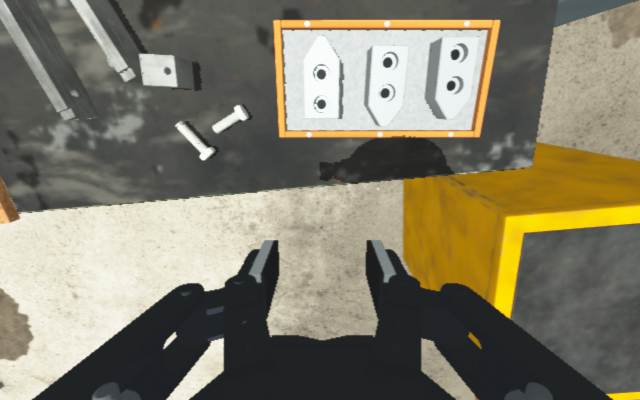

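The wrist view shows three pointed jaws in rack_p at (322,79), (386,82) and (454,74). All have counterbores up and level tops at 46.7–46.8 mm, so jaw_p3 is seated. The arm is clear, so I'll hand in.

```bash
python3 -c "from cell import workorder; print(workorder.finish_job())"
```

```text
the job is handed in; nothing more can be done
None
```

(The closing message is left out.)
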